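Charge the cap feeder through the chute

TASK

Get every white cap into the clear cap feeder by way of the steel chute: set the chute fully home under the drop-bottom box, pull the box's bolt so that its floor swings open and drops its caps into the chute, and put the stray caps from the bench in the chute too. When all the caps are in the chute together, hold its spout over the feeder's narrow throat and tip it so that they slide in, then lay the empty chute back flat on its black mat, lengthwise. Leave the tin, its lid and the wash bottle where they stand.

Things in the scene. Friction and masses are not known exactly. Their poses are not given: they have to be found in the camera images.
- stand: fixed drop-bottom box carried by two posts on its +y side; all within x +-105, y -35 to +62 (bolt apart), z to 210 mm. Origin: on the bench under the box's centre, z up, x roughly away from the robot. The grey open-topped box (inside 172 mm along x, 62 along y, floor at z = 165, rim at 210 mm) holds 2 or 3 caps in a row. Its lowest parts are at z = 102 mm (skirt of the -y wall) and 97 (edge of the open floor, +y side)
- home (a point): where the chute's origin belongs under the box: on the bench, 37 mm to the -x side of the stand's origin, axes as the stand's (chute's x along this x, handle towards the robot). Good within 4 mm in y, 25 mm in x, 0.1 rad. The way in and out is along y from the open -y side; a side rail 30 mm high on the +y side, face at y = +41.5 mm, lies 3.5 mm beside a chute at home
- flap (a joint): hinged floor of the box: 0 closed (held by the bolt), about 1.5 rad hanging open; it falls open by itself once the bolt is drawn
- bolt (a joint): sliding bolt under the floor's free edge: 0 is home, grows as it is pulled along the stand's -y, up to 0.04 m; the floor is freed at about 0.015 m; friction 1.5 N; stays where left
- bolt_knob (a point): upright black-sleeved pin on the bolt, 16 mm across (sleeve 18 mm), its top 14 mm above this point, 80 mm to the stand's -y side of the box centre when home; the point is the height to grip it (226 mm above the bench); z up, axes as the stand's. Pull it along the stand's -y
- chute: loose straight steel chute, 310 mm long, 76 wide, 75 high, 0.5 kg, balance point about x = -75 mm. Origin: centre of its underside. Channel from x = -82 to +155 mm, 70 mm wide inside, closed at -x, open at +x (the spout); its polished floor rises from 4 mm above the underside at the back to 16 at the spout. Caps slide once it is tipped nose-down about 0.35 rad; 0.6 to 0.7 empties it
- chute_grip (a point): point inside the chute's grey handle block (70 mm long along the chute's x from -155 to -85 mm, 24 mm wide along y, 50 mm high from the underside), at x = -120, y = 0, 32 mm above the underside; axes as the chute's: x towards the spout, z up
- chute_spout (a point): middle of the chute's floor edge at the spout, at x = +155, 16 mm above the underside
- mat: fixed black rubber mat, 360 x 150 x 4 mm, x along its length; origin at the centre of its underside on the bench. The chute lies on it at the start
- feeder: fixed clear-walled feeder hopper, 180 mm square, 140 mm high to the top plate, the steel plate 4 mm thick; origin at the centre of its underside on the bench. On the plate stands a clear guard 59 mm high (5 mm walls, inner faces 70 mm from the throat's centre): across the far (+x) side and along both y sides from x = -20 mm; the -x side, turned to the robot, is open for the chute
- throat (a point): centre of the feeder's throat, a 100 mm square hole in its top plate, at the height of the plate's top (140 mm); axes as the feeder's. The inside below is 170 mm square and 126 mm deep
- cap1_c (a point): white plastic screw cap, a solid disc 52 mm across and 28 mm high, 25 g; the point is its centre (half-way up), z along its axis; starts in the drop-bottom box; may be absent
- cap2_c (a point): white plastic screw cap, a solid disc 52 mm across and 28 mm high, 25 g; the point is its centre (half-way up), z along its axis; starts in the drop-bottom box; may be absent
- cap3_c (a point): white plastic screw cap, a solid disc 52 mm across and 28 mm high, 25 g; the point is its centre (half-way up), z along its axis; starts in the drop-bottom box; may be absent
- cap4_c (a point): white plastic screw cap, a solid disc 52 mm across and 28 mm high, 25 g; the point is its centre (half-way up), z along its axis; a stray, starts on the bench; may be absent
- cap5_c (a point): white plastic screw cap, a solid disc 52 mm across and 28 mm high, 25 g; the point is its centre (half-way up), z along its axis; a stray, starts on the bench; may be absent
- cap6_c (a point): white plastic screw cap, a solid disc 52 mm across and 28 mm high, 25 g; the point is its centre (half-way up), z along its axis; a stray, starts on the bench; may be absent
- tin: bystander: closed tin 100 mm across, 160 mm high; origin at the centre of its underside
- washbottle: bystander: white wash bottle 70 mm across, 170 mm high; origin at the centre of its underside
- tinlid: bystander: steel tin lid 80 mm across, 8 mm high, lying flat; origin at the centre of its underside
Mind the look-alikes: they are no part of the job. Leave any red look-alike of the part that bears cap5_c alone.

How it is judged:
By the outcome, as a careful person would: the job done as asked, in the order asked, and still so for the second after the job is handed in, with the robot touching nothing.
Of cap1, cap2, cap3 only 2 to 3 are there at a start; the rules pass over those that are not, and their reading is None.
Of cap4, cap5, cap6 only 1 to 3 are there at a start; the rules pass over those that are not, and their reading is None.
At some moment in a run one of cap4, cap5, cap6 may be knocked a few centimetres aside while the robot is not near it.
It also fails if it takes over 210 s, if anything falls off the work surface, if the arm or the gripper's body presses on something with over 40 N, if the wrist force passes 120 N, or if a joint passes its speed limit or range.

ROBOT

A 7-joint arm with a two-finger parallel gripper is mounted at the origin on the work surface. World frame = base frame: x ahead of the robot, y to its left, z up, the work surface at z = 0. Lengths are in m, angles in rad, forces in N, time in s.
With the tool pointing down it reaches from about 0.425 to 0.875 m from the base axis. Payload 8.4 kg.
Tool frame: the origin (TCP) lies at the very end of the fingers, on their centre line; the grasp point (between the pads) lies arm.grasp_offset behind it (arm.grasp_offset is the distance from the TCP to the grasp point, in m); z points along the fingers, y is the direction in which the jaws open and shut (so a half turn about z gives the same grasp; the last joint's range is limited). The gripper opens to 87 mm and grips with 3 to 60 N. Pads are 19 mm wide; open, the fingers measure 117 mm over their backs; the gripper's body (75 mm by 190 mm) begins 51 mm behind the grasp point.
Start: joints at [-1.232, 0.333, 0.04, 1.465, -0.013, 1.343, -0.059], TCP at [0.276, 0.589, 0.223] pointing down, gripper open.
Joint ranges: [-2.58, 2.58], [-0.38, 2.09], [-1.3, 1.39], [0.25, 2.4], [-1.5, 4.64], [0.08, 2.09], [-2.65, 2.65]. Speed limits (rad/s): [2.22, 2.22, 2.79, 2.79, 3.14, 3.14, 3.14].

INTERFACE

Orientations are given as a unit quaternion [x, y, z, w].
In Python, from cell import arm gives the robot as it stands.
- The arm moves only by the tool carry_out, never from a script. Its argument "commands" is one flat list of numbers, 6 for each row, row after row: the shift along the tool's x, y, z in m, then the turn, a rotation vector about the tool's x, y, z in degrees. A call has 1 to 12 rows; each row is the pose to reach, as a shift and turn from the pose commanded when the call began, along the tool's axes at that moment; what a row does not reach only later rows make up. A row lasts 1/8 s, in which the tool goes at most 62.5 mm and 10.7 degrees, less where a joint would pass 70% of its speed; a pose out of reach is approached as far as the arm can. A call with a gripper value outside its range is refused whole. "grip" is the finger opening in m, from 0 to 0.087, set as the call begins (left out, the last holds). The fingers move at their own pace and stop on an object; "force" is the grip in N (left out, the last holds). Time passes only in rows, so rows that repeat a pose let the fingers close. It gives the time, the measured TCP pose, the force and the opening at its end, in the units of the state.
- arm.sense(): the state, without advancing time (a new reading comes with each control period).
- arm.capture(name): name is "side" or "top"; returns (picture, depth): 480x640x3 uint8, red, green, blue; 480x640 float32, m along the optical axis (not along the pixel's ray), 0 where there is no reading.
- arm.camera_model(name): a dict with "camera_matrix" (3x3 intrinsics, pixels), "eye" and "orientation" of the camera in the world. Camera axes: x right, y down, z forward; pixel columns grow to the right and rows downward; lengths in m; the calibration is good to about 2 mm. A picture is of the moment at which its call begins. camera_model takes no time and is no camera call.
- arm.sign_off(): hands the job in, once; it reports no verdict.
Trained networks look in the newest picture that a camera, given by its name, has taken for a name from the list of things; names that differ only in an ending like _2 or _b are one class to them, and where a whole thing is asked for, a point or a joint stands for the part that bears it (a point fixed in the world has none). Each returns a list of dicts, best first, with "confidence" (0 to 1); they miss things now and then, are a little off and sometimes report something else, mostly with a low value. They report only what shows in the picture. A call takes as long as a camera call. They do not tell look-alikes from the thing itself.
- arm.recognise(query, camera): "position" ([column, row] in pixels, amid what is visible of it).
- arm.landmark_of(query, camera): "position" ([column, row] in pixels: a listed point, or the origin of a listed thing).
The state is a dict: "time_s": time; "q": joint angles; "joint_vel": joint speeds; "joint_torque": joint torques, N m; "tcp_pos": TCP position; "ee_rot": TCP orientation; "wrist_force": force on the tool from outside, world axes, zero at the start; "torque": the same for the moment, N m; "finger_gap": opening from 0.0 (shut) to 1.0 (fully open).
Only numpy, scipy, OpenCV 4.12 (cv2) and the standard library are available. Lean on these libraries where they do the work, as an engineer would, in place of code of your own. Each camera call takes 0.05 s, during which the arm holds its last target.

## Working session

There is one attempt and no reset: what is moved stays moved. The work goes in short steps, Python scripts to look and compute and a tool call to move; the robot and the scene stay as the last step left them, time stands still between calls to the robot, and variables do not carry over. Pictures are saved under pics/ and viewed, and the job is handed in when it is done.

Besides the shell and the picture viewer there is one more tool, called after "Emit:" as name(argument=value, ...) on one line, values as JSON. carry_out: Moves the arm, as the interface text tells. Its arguments: {"type":"object","properties":{"commands":{"type":"array"},"grip":{"type":"number"},"force":{"type":"number"}},"required":["commands"]}

```bash
ls; mkdir -p pics; cat > h.py <<'E'
import numpy as np, cv2
from cell import arm
from scipy.spatial.transform import Rotation as R
def snap(n,f=None):
    im,d=arm.capture(n)
    if f: cv2.imwrite('pics/'+f,im[:,:,::-1])
    return im,d
def cam(n):
    m=arm.camera_model(n); K=np.array(m['camera_matrix']); 
    o=np.array(m['orientation']); Rm=R.from_quat(o).as_matrix() if o.size==4 else o.reshape(3,3)
    return K,np.array(m['eye']),Rm
def ray_z(n,px,z):
    K,e,Rm=cam(n); r=Rm@np.linalg.inv(K)@np.array([px[0],px[1],1.]); t=(z-e[2])/r[2]; return e+t*r
def pt(n,px,d):
    K,e,Rm=cam(n); c,r=int(round(px[0])),int(round(px[1])); w=d[max(r-1,0):r+2,max(c-1,0):c+2]; w=w[w>0]
    if w.size==0: return None
    return e+np.median(w)*(Rm@np.linalg.inv(K)@np.array([px[0],px[1],1.]))
def proj(n,p):
    K,e,Rm=cam(n); q=K@(Rm.T@(np.array(p)-e)); return q[:2]/q[2]
def cloud(n,d):
    K,e,Rm=cam(n); v,u=np.mgrid[0:480,0:640]; q=np.stack([u,v,np.ones_like(u)],-1)@np.linalg.inv(K).T
    return e+(q*d[...,None])@Rm.T
def st():
    s=arm.sense(); print('t',round(s['time_s'],2),'tcp',np.round(s['tcp_pos'],4),'rot',np.round(s['ee_rot'],4),'F',np.round(s['wrist_force'],1),'gap',round(s['finger_gap'],3),'q',np.round(s['q'],2)); return s
def delta(pos,quat=None,n=1):
    """shift in tool axes from current measured pose to pos/quat"""
    s=arm.sense(); Rt=R.from_quat(s['ee_rot']); print('shift mm',np.round(1000*Rt.inv().apply(np.array(pos)-s['tcp_pos']),1), end=' ')
    if quat is not None: print('turn',np.round(np.degrees((Rt.inv()*R.from_quat(quat)).as_rotvec()),2),end='')
    print()
E
python3 - <<'E'
from h import *
st(); print(arm.grasp_offset)
for n in('top','side'):
    snap(n,n+'0.png'); print(n,cam(n))
E
```

```text
pics
t 0.0 tcp [0.2754 0.5883 0.2217] rot [ 2.171e-01  9.761e-01 -8.000e-04 -1.000e-04] F [ 0.7  0.2 -1. ] gap 0.999 q [-1.23  0.33  0.04  1.47 -0.01  1.34 -0.06]
0.0187
top (array([[452.35799861,   0.        , 314.77549003],
       [  0.        , 452.35799861, 239.52314079],
       [  0.        ,   0.        ,   1.        ]]), array([0.45845304, 0.01779453, 1.25896836]), array([[-0.02401565, -0.99006566,  0.13853966],
       [-0.99963553,  0.02207275, -0.01554379],
       [ 0.01233142, -0.13886246, -0.9902349 ]]))
side (array([[510.47336587,   0.        , 321.40957027],
       [  0.        , 510.47336587, 237.45924272],
       [  0.        ,   0.        ,   1.        ]]), array([0.21701846, 1.16631994, 0.86503364]), array([[-0.95582379, -0.13267755,  0.26229286],
       [-0.29325692,  0.49124347, -0.82017085],
       [-0.0200314 , -0.86085801, -0.50845081]]))
```

View pics/top0.png

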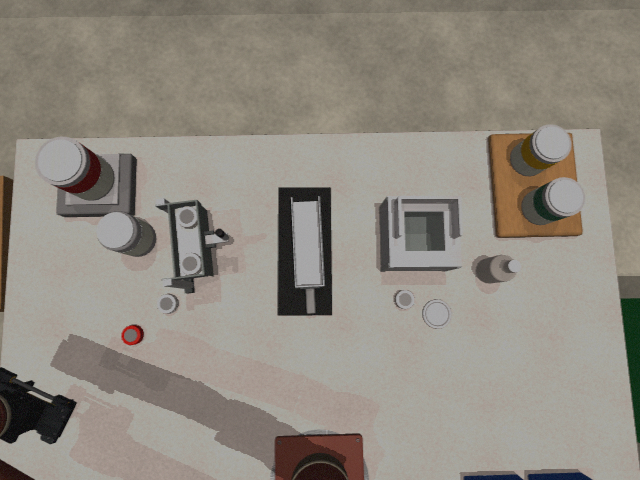

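View pics/side0.png

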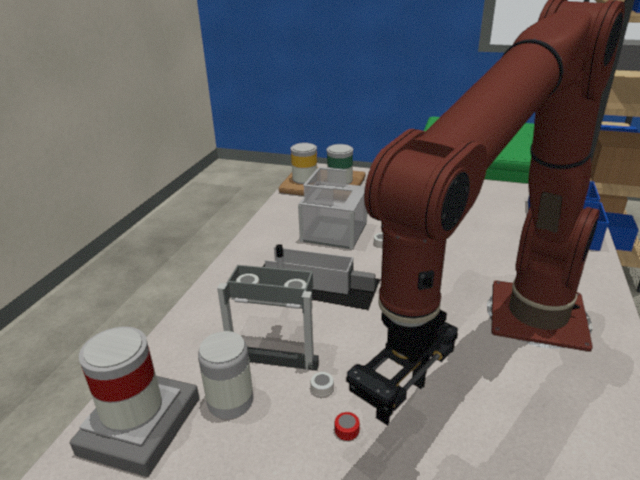

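```bash
python3 - <<'E'
from h import *
for n in('top','side'):
  snap(n)
  for q in['stand','home','bolt_knob','chute','chute_grip','chute_spout','mat','feeder','throat','cap1_c','cap4_c','tin','washbottle','tinlid']:
    print(n,q,[(np.round(r['position']).tolist(),round(r['confidence'],2)) for r in arm.landmark_of(q,n)])
E
```

```text
top stand [([206.0, 249.0], 0.84), ([139.0, 237.0], 0.62)]
top home []
top bolt_knob [([218.0, 232.0], 0.64)]
top chute [([308.0, 256.0], 0.8)]
top chute_grip [([311.0, 301.0], 0.88), ([300.0, 252.0], 0.54)]
top chute_spout [([305.0, 197.0], 0.95)]
top mat [([306.0, 200.0], 0.28)]
top feeder [([410.0, 240.0], 0.85)]
top throat [([426.0, 230.0], 0.81)]
top cap1_c [([191.0, 263.0], 0.66)]
top cap4_c [([403.0, 296.0], 0.6), ([204.0, 249.0], 0.51)]
top tin [([139.0, 237.0], 0.63), ([308.0, 298.0], 0.56), ([488.0, 275.0], 0.2)]
top washbottle [([487.0, 277.0], 0.79)]
top tinlid [([435.0, 312.0], 0.59)]
side stand [([275.0, 346.0], 0.9), ([316.0, 283.0], 0.29)]
side home []
side bolt_knob [([281.0, 250.0], 0.61), ([380.0, 240.0], 0.22)]
side chute [([323.0, 283.0], 0.74)]
side chute_grip [([363.0, 277.0], 0.61)]
side chute_spout [([269.0, 270.0], 0.62)]
side mat [([316.0, 282.0], 0.84), ([269.0, 273.0], 0.51)]
side feeder [([335.0, 234.0], 0.9)]
side throat [([330.0, 196.0], 0.96)]
side cap1_c [([297.0, 290.0], 0.54), ([325.0, 385.0], 0.27)]
side cap4_c [([378.0, 239.0], 0.56)]
side tin [([232.0, 401.0], 0.8)]
side washbottle []
side tinlid [([315.0, 284.0], 0.61)]
```

```bash
python3 - <<'E'
from h import *
im,d=snap('top'); im=im[:,:,::-1]
a=cv2.resize(im[180:350,100:260],None,fx=2.4,fy=3.4*0.7,interpolation=cv2.INTER_CUBIC)
b=cv2.resize(im[180:350,375:535],None,fx=2.4,fy=3.4*.7,interpolation=cv2.INTER_CUBIC)
cv2.imwrite('pics/c1.png',np.hstack([a,b]))
C=cloud('top',d)
np.save('C0.npy',C)
for n,p in dict(boxcapA=(190,215),boxcapB=(191,263),strayA=(168,303),strayB=(404,299),red=(132,335),lid=(436,313),knob=(220,234),handle=(311,301),spout=(305,203),tin=(118,229),bench=(340,380)).items(): print(n,np.round(pt('top',p,d),4))
E
```

```text
boxcapA [0.6732 0.2975 0.1942]
boxcapB [0.5582 0.2935 0.1942]
strayA [0.4674 0.3958 0.0305]
strayB [ 0.4629 -0.2388  0.0284]
red [0.3857 0.4887 0.0315]
lid [ 0.4228 -0.3299  0.0048]
knob [0.6183 0.2167 0.241 ]
handle [0.4634 0.0128 0.0556]
spout [0.7357 0.0232 0.019 ]
tin [0.6488 0.4811 0.1611]
bench [ 0.251  -0.0607  0.0009]
```

View pics/c1.png

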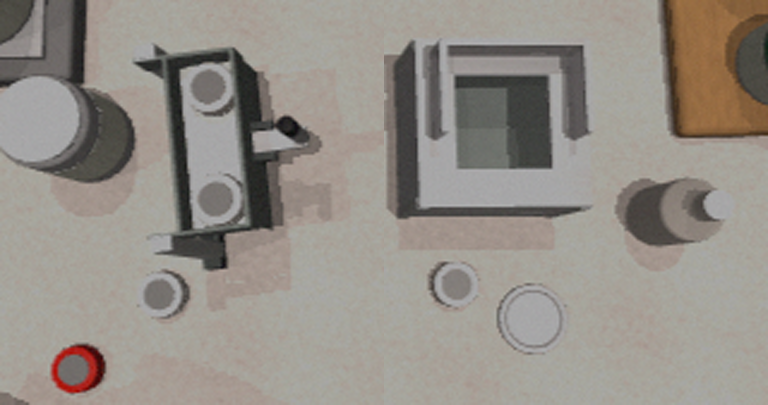

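```bash
python3 - <<'E'
from h import *
C=np.load('C0.npy')
def rect(m,name):
    P=C[m][:,:2].astype(np.float32); r=cv2.minAreaRect(P*1000); print(name,m.sum(),[np.round(x,2) for x in r]); print(np.round(cv2.boxPoints(r)).tolist())
x,y,z=C[...,0],C[...,1],C[...,2]
reg=(x>.45)&(x<.8)&(y>.15)&(y<.42)
for z0 in (.205,):
  m=reg&(z>z0)&(z<.216); rect(m,'stand rim')
# inner floor
m=reg&(z>.160)&(z<.170); rect(m,'floor165')
m=reg&(z>.218)&(z<.25)&(y<.27);rect(m,'knob'); print(C[m].mean(0),np.percentile(C[m][:,2],[5,50,95]))
# histogram of heights in the -y region
m=(x>.4)&(x<.82)&(y>-.06)&(y<.08)
rect(m&(z>.068)&(z<.08),'chute rim'); 
rect(m&(z>.045)&(z<.06)&(x<.53),'chute handle')
rect(m&(z>.012),'chute all')
im,_=snap('top'); g=im.sum(2)
rect(m&(g<110)&(z<.012),'mat')
m=(x>.5)&(x<.8)&(y<-.15)&(y>-.42)
rect(m&(z>.13)&(z<.147),'feeder plate'); rect(m&(z>.19)&(z<.206),'guard')
# caps tops
for c,h in (((.4674,.3958),.028),((.4629,-.2388),.028),((.6732,.2975),.193),((.5582,.2935),.193)):
    mm=((x-c[0])**2+(y-c[1])**2<.04**2)&(abs(z-h)<.007); P=C[mm]; (cc,r)=cv2.minEnclosingCircle(P[:,:2].astype(np.float32)); print('cap',mm.sum(),np.round(cc,4),round(r,4),np.round(P.mean(0),4))
E
```

```text
stand rim 633 [array([616.24, 289.33]), array([206.13, 154.78]), np.float64(6.22)]
[[505.0, 355.0], [522.0, 201.0], [727.0, 224.0], [710.0, 377.0]]
floor165 946 [array([616.06, 284.69]), array([205.04, 143.2 ]), np.float64(6.09)]
[[507.0, 345.0], [522.0, 203.0], [726.0, 224.0], [710.0, 367.0]]
knob 60 [array([622.1 , 220.09]), array([16.22, 15.4 ]), np.float64(82.3)]
[[613.0, 213.0], [629.0, 211.0], [631.0, 227.0], [616.0, 229.0]]
[0.62197214 0.21916318 0.23902964] [0.22323981 0.24135662 0.24578566]
chute rim 193 [array([618.85,  20.29]), array([243.16,  75.97]), np.float64(1.58)]
[[496.0, 55.0], [498.0, -21.0], [741.0, -14.0], [739.0, 62.0]]
chute handle 233 [array([478.28,  11.7 ]), array([42.44, 94.52]), np.float64(69.28)]
[[427.0, 9.0], [515.0, -25.0], [530.0, 15.0], [442.0, 48.0]]
chute all 3556 [array([586.94,  18.53]), array([310.05, 120.06]), np.float64(0.41)]
[[432.0, 77.0], [432.0, -43.0], [742.0, -40.0], [742.0, 80.0]]
mat 2639 [array([605.47,  17.84]), array([127.38, 355.36]), np.float64(89.32)]
[[427.0, -44.0], [782.0, -48.0], [784.0, 79.0], [429.0, 84.0]]
feeder plate 2679 [array([ 631.19, -274.44]), array([183.72, 182.32]), np.float64(88.81)]
[[538.0, -364.0], [720.0, -368.0], [724.0, -184.0], [542.0, -181.0]]
guard 482 [array([ 659.34, -274.93]), array([154.42,  96.06]), np.float64(88.72)]
[[610.0, -351.0], [706.0, -353.0], [709.0, -199.0], [613.0, -197.0]]
cap 295 [0.4668 0.4019] 0.026 [0.4668 0.4013 0.0288]
cap 287 [ 0.4625 -0.2402] 0.0262 [ 0.4628 -0.2394  0.0287]
cap 421 [0.6726 0.298 ] 0.0396 [0.6723 0.3042 0.1936]
cap 449 [0.5587 0.294 ] 0.0395 [0.5568 0.2965 0.1935]
```

```bash
python3 - <<'E'
from h import *
C=np.load('C0.npy'); x,y,z=C[...,0],C[...,1],C[...,2]
# ortho plot of stand region colour by height (x up, y left)
S=4
im=np.zeros((260*3,260*3,3),np.uint8)
m=(x>.48)&(x<.74)&(y>.17)&(y<.43)&(z>.0)
for p in C[m]:
    r=int((.74-p[0])*3000);c=int((.43-p[1])*3000); h=p[2]
    col=(255,255,255) if h>.218 else (0,255,0) if h>.203 else (0,200,255) if h>.185 else (255,0,0) if h>.155 else (0,0,255) if h>.09 else (255,0,255) if h>.02 else (60,60,60)
    cv2.circle(im,(c,r),2,col,-1)
cv2.imwrite('pics/ortho.png',cv2.resize(im,(600,600)))
E
```

```text
(no output)
```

View pics/ortho.png

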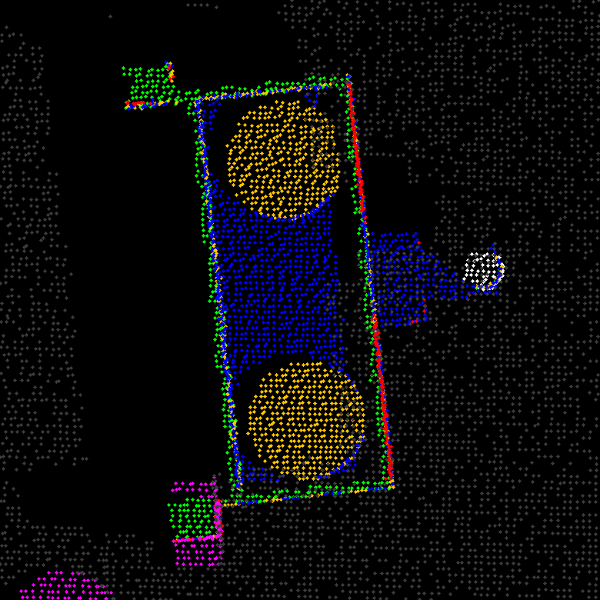

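```bash
python3 - <<'E'
from h import *
C=np.load('C0.npy'); x,y,z=C[...,0],C[...,1],C[...,2]
m=(x>.48)&(x<.74)&(y>.17)&(y<.43)&(z>.203)&(z<.218)
P=C[m][:,:2]; c=np.array([.6165,.2975]); 
for it in range(5):
    th=np.radians(6.15) if it==0 else th
    A=np.array([[np.cos(th),np.sin(th)],[-np.sin(th),np.cos(th)]]); Q=(P-c)@A.T
    a=Q[(abs(Q[:,1]+33)<0)|((abs(Q[:,1]+.033)<.008)&(abs(Q[:,0])<.08))]; b=Q[(abs(Q[:,1]-.033)<.008)&(abs(Q[:,0])<.08)]
    e=Q[(abs(Q[:,0]-.088)<.008)&(abs(Q[:,1])<.028)]; f=Q[(abs(Q[:,0]+.088)<.008)&(abs(Q[:,1])<.028)]
    la=np.polyfit(a[:,0],a[:,1],1); lb=np.polyfit(b[:,0],b[:,1],1)
    off=np.array([(np.median(e[:,0])+np.median(f[:,0]))/2,(la[1]+lb[1])/2]); dth=(la[0]+lb[0])/2
    print(len(a),len(b),len(e),len(f),la,lb,np.median(e[:,0]),np.median(f[:,0]),off,np.degrees(th))
    c=c+off@A; th+=dth
print(c,np.degrees(th))
s=np.array([np.sin(th),-np.cos(th)]); print('knob pred',c+.08*s)
home=c-.037*np.array([np.cos(th),np.sin(th)]); print('home',home)
E
```

```text
143 162 68 56 [-0.00075175 -0.02724174] [-0.00048627  0.03858256] 0.0854239907784174 -0.08925840104873098 [-0.00191721  0.00567041] 6.15
165 187 63 51 [-0.00042382 -0.03256181] [-5.37014424e-06  3.32904961e-02] 0.08767913640443788 -0.08766477381346664 [7.18129549e-06 3.64340709e-04] 6.114533206975224
165 187 62 50 [-0.00020943 -0.03292616] [0.000209   0.03292616] 0.0875840154926357 -0.08766493122335904 [-4.04578654e-05 -5.24881062e-10] 6.102237884515918
165 187 62 50 [-0.00020921 -0.03292615] [0.00020921 0.03292615] 0.08762447278983576 -0.08762447351468249 [-3.62423362e-10  9.71210612e-12] 6.102225582458549
165 187 62 50 [-0.00020921 -0.03292615] [0.00020921 0.03292615] 0.08762447315169064 -0.08762447315241587 [-3.62612718e-13  1.02695630e-15] 6.102225570149564
[0.61391445 0.30329112] 6.102225570137241
knob pred [0.62241867 0.22374441]
home [0.5771241  0.29935792]
```

```bash
python3 - <<'E'
from h import *
C=np.load('C0.npy'); x,y,z=C[...,0],C[...,1],C[...,2]
im=np.zeros((300,720,3),np.uint8)
m=(x>.42)&(x<.78)&(y>-.06)&(y<.09)&(z>-.01)
for p in C[m]:
    c=int((p[0]-.42)*2000);r=int((.09-p[1])*2000); h=p[2]
    col=(255,255,255) if h>.068 else (0,255,0) if h>.045 else (0,200,255) if h>.03 else (255,0,0) if h>.018 else (0,0,255) if h>.009 else (255,0,255) if h>.002 else (60,60,60)
    cv2.circle(im,(c,r),2,col,-1)
cv2.imwrite('pics/ortho2.png',im)
# line fits
wl=C[m&(z>.066)&(x>.51)&(x<.73)]
for sgn in (1,-1):
    w=wl[(wl[:,1]-.02)*sgn>.02]; l=np.polyfit(w[:,0]-.6,w[:,1],1); print(sgn,len(w),l,w[:,1].std())
hh=C[m&(z>.045)&(z<.062)&(x<.49)&(abs(y-.013)<.02)]; print('handle',np.round(np.percentile(hh,[2,50,98],axis=0),4), np.polyfit(hh[:,0]-.46,hh[:,1],1))
E
```

```text
1 104 [0.02876687 0.05611754] 0.0020717972506536734
-1 111 [ 0.02780244 -0.01656883] 0.0020549635449749848
handle [[0.4323 0.0047 0.0489]
 [0.461  0.0157 0.0545]
 [0.4897 0.028  0.0592]] [0.02105638 0.01596872]
```

View pics/ortho2.png

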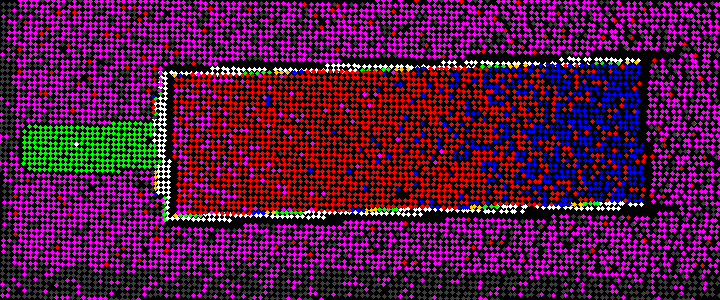

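```bash
cat >> h.py <<'E'
def qd(yaw_deg,pitch=0):
    """tool down, tool x along yaw; pitch rad nose-down of tool x"""
    return (R.from_euler('z',yaw_deg,degrees=True)*R.from_euler('y',pitch)*R.from_euler('x',180,degrees=True)).as_quat()
E
python3 - <<'E'
from h import *
print(qd(0)); delta([.464,.016,.20],qd(1.62))
E
```

```text
[1.000000e+00 0.000000e+00 0.000000e+00 6.123234e-17]
shift mm [-413.5 -438.7   22.6] turn [-0.0000e+00  1.0000e-02  1.5329e+02]
```

Emit:
carry_out(commands=[-0.2,-0.21,0.01,0,0,60,-0.413,-0.439,0.022,0,0,120,-0.413,-0.439,0.022,0,0,120,-0.413,-0.439,0.022,0,0,120,-0.413,-0.439,0.022,0,0,120,-0.413,-0.439,0.022,0,0,120,-0.413,-0.439,0.022,0,0,120,-0.413,-0.439,0.022,0,0,120,-0.413,-0.439,0.022,0,0,130,-0.413,-0.439,0.022,0,0,140,-0.413,-0.439,0.022,0,0,153.3,-0.413,-0.439,0.022,0,0,153.3], grip=0.06)

```text
time_s: 3.2
tcp_pos: [0.4636, 0.0153, 0.2007]
ee_rot: [0.975, 0.221, 0.0, -0.0]
wrist_force: [0.3, -0.3, -0.3]
finger_gap: 0.694
```

```bash
python3 - <<'E'
from h import *
st(); delta([.464,.016,.018],qd(1.62)); snap('top','t1.png'); snap('side','s1.png')
E
```

```text
t 3.2 tcp [0.4636 0.0153 0.2007] rot [ 9.752e-01  2.212e-01  2.000e-04 -1.000e-04] F [ 0.3 -0.3 -0.3] gap 0.694 q [-0.7  -0.07  0.55  1.95  0.04  1.25 -1.28]
shift mm [  0.6  -0.4 182.7] turn [-1.000e-02 -2.000e-02  2.394e+01]
```

Emit:
carry_out(commands=[0,0,0.05,0,0,10,0,0,0.1,0,0,20,0,0,0.12,0,0,24,0,0,0.14,0,0,24,0.0005,0,0.14,0,0,24])

```text
time_s: 3.92
tcp_pos: [0.4629, 0.0161, 0.0596]
ee_rot: [1.0, 0.02, -0.001, 0.001]
wrist_force: [-0.3, -0.2, -0.7]
finger_gap: 0.688
```

```bash
python3 - <<'E'
from h import *
st(); delta([.464,.016,.018],qd(1.62)); snap('top','t1.png'); snap('side','s1.png')
E
```

```text
t 3.92 tcp [0.4629 0.0161 0.0596] rot [ 9.998e-01  1.950e-02 -1.300e-03  5.000e-04] F [-0.3 -0.2 -0.7] gap 0.688 q [-0.67  0.12  0.57  2.11 -0.08  0.93 -1.58]
shift mm [ 1.2  0.1 41.6] turn [0.06 0.14 0.62]
```

View pics/t1.png

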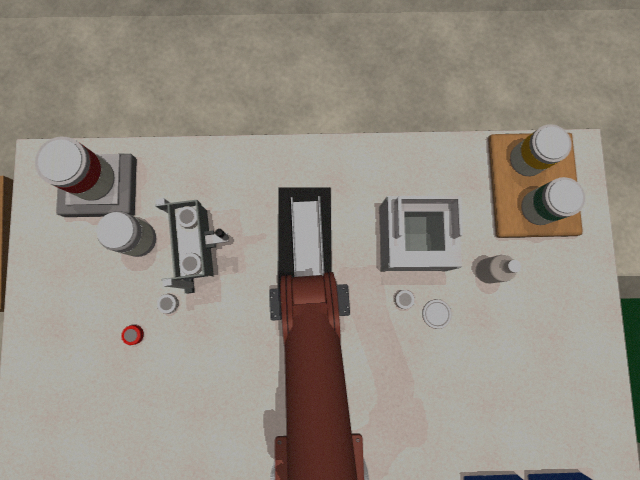

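View pics/s1.png

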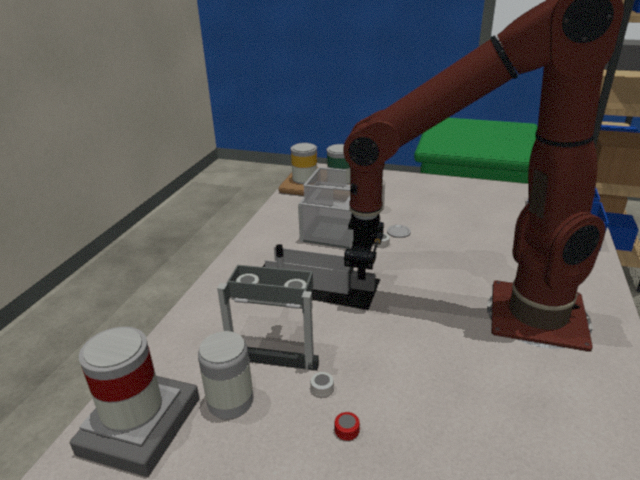

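Emit:
carry_out(commands=[0.0005,0,0.02,0,0,0.6,0.001,0,0.035,0,0,0.6,0.001,0,0.041,0,0,0.6,0.001,0,0.0415,0,0,0.6])

```text
time_s: 4.53
tcp_pos: [0.4649, 0.0161, 0.019]
ee_rot: [1.0, 0.012, -0.0, 0.0]
wrist_force: [-0.5, -0.3, 0.2]
finger_gap: 0.688
```

Emit:
carry_out(commands=[0,0,0,0,0,0,0,0,0,0,0,0,0,0,0,0,0,0,0,0,0,0,0,0,0,0,0,0,0,0], grip=0.015, force=60)

```text
time_s: 5.15
tcp_pos: [0.465, 0.0158, 0.0192]
ee_rot: [1.0, 0.012, 0.0, 0.0]
wrist_force: [-1.0, -2.5, 3.6]
finger_gap: 0.274
```

```bash
python3 - <<'E'
from h import *
st(); delta([.4578,.2867-.1,.05],qd(6.1))
E
```

```text
t 5.15 tcp [0.465  0.0158 0.0192] rot [9.999e-01 1.200e-02 0.000e+00 2.000e-04] F [-1.  -2.5  3.6] gap 0.274 q [-0.65  0.2   0.57  2.14 -0.14  0.84 -1.54]
shift mm [  -3.1 -171.   -30.9] turn [ 0.02 -0.   -4.73]
```

Emit:
carry_out(commands=[0,0,-0.005,0,0,0,0,0,-0.012,0,0,0,0,0,-0.02,0,0,0,0,0,-0.025,0,0,0,0,0,-0.025,0,0,0,0,0,-0.025,0,0,0])

```text
time_s: 5.9
tcp_pos: [0.4648, 0.0163, 0.044]
ee_rot: [1.0, 0.012, -0.0, -0.0]
wrist_force: [0.4, -0.6, -5.3]
finger_gap: 0.274
```

```bash
python3 - <<'E'
from h import *
s=st(); im,d=snap('top','t2.png'); C=cloud('top',d); x,y,z=C[...,0],C[...,1],C[...,2]
m=(x>.55)&(x<.76)&(y>-.04)&(y<.08)&(z>.06)
for sg in(1,-1):
    w=C[m&((y-.02)*sg>.02)]; print(sg,np.polyfit(w[:,0]-.6,w[:,1],1),np.polyfit(w[:,0]-.6,w[:,2],1))
delta([.4726,.1574,.036],qd(6.1))
E
```

```text
t 5.9 tcp [0.4648 0.0163 0.044 ] rot [ 9.999e-01  1.230e-02 -1.000e-04 -0.000e+00] F [ 0.4 -0.6 -5.3] gap 0.274 q [-0.66  0.15  0.57  2.12 -0.1   0.9  -1.58]
1 [0.02204509 0.05741558] [0.02419724 0.09632402]
-1 [ 0.02117554 -0.01471726] [-0.0092441   0.09779646]
shift mm [  11.3 -141.     7.8] turn [ 0.01  0.02 -4.7 ]
```

Emit:
carry_out(commands=[0.001,-0.01,0.002,0,0,-0.5,0.003,-0.03,0.006,0,0,-1,0.004,-0.055,0.01,0,0,-2,0.006,-0.08,0.014,0,0,-3,0.008,-0.105,0.016,0,0,-4,0.009,-0.12,0.016,0,0,-4.5,0.01,-0.132,0.016,0,0,-4.8,0.0105,-0.138,0.016,0,0,-4.8,0.011,-0.14,0.016,0,0,-4.8,0.011,-0.14,0.016,0,0,-4.8])

```text
time_s: 7.2
tcp_pos: [0.4726, 0.1559, 0.0281]
ee_rot: [0.999, 0.054, -0.0, 0.0]
wrist_force: [0.2, 0.0, -5.5]
finger_gap: 0.271
```

```bash
python3 - <<'E'
from h import *
s=st(); delta([.4588,.2867,.028],qd(6.25)); snap('top','t3.png'); snap('side','s3.png')
E
```

```text
t 7.2 tcp [0.4726 0.1559 0.0281] rot [ 9.986e-01  5.360e-02 -0.000e+00  1.000e-04] F [ 0.2  0.  -5.5] gap 0.271 q [-0.82  0.24  0.46  2.06 -0.14  0.87 -1.75]
shift mm [ 3.000e-01 -1.315e+02  1.000e-01] turn [ 0.01  0.   -0.1 ]
```

View pics/s3.png

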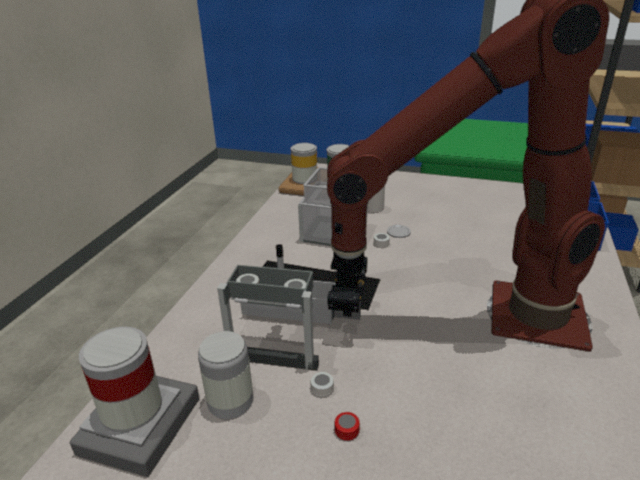

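Emit:
carry_out(commands=[0,-0.01,0,0,0,0,0,-0.025,0,0,0,0,0,-0.04,0,0,0,0,0,-0.055,0,0,0,0,0,-0.07,0,0,0,0,0,-0.085,0,0,0,0,0,-0.1,0,0,0,0,0,-0.112,0,0,0,0,0,-0.12,0,0,0,0,0,-0.126,0,0,0,0,0,-0.13,0,0,0,0,0,-0.131,0,0,0,0])

```text
time_s: 8.8
tcp_pos: [0.4584, 0.2867, 0.0281]
ee_rot: [0.999, 0.054, -0.0, 0.0]
wrist_force: [-0.4, -0.2, -5.1]
finger_gap: 0.272
```

```bash
python3 - <<'E'
from h import *
s=st(); delta([.4588,.2867,.016],qd(6.25)); snap('top','t4.png'); snap('side','s4.png')
E
```

```text
t 8.8 tcp [0.4584 0.2867 0.0281] rot [ 0.9985  0.054  -0.      0.    ] F [-0.4 -0.2 -5.1] gap 0.272 q [-0.98  0.32  0.39  1.95 -0.15  0.9  -1.97]
shift mm [ 0.4  0.  12.1] turn [ 0.    0.   -0.06]
```

View pics/t4.png

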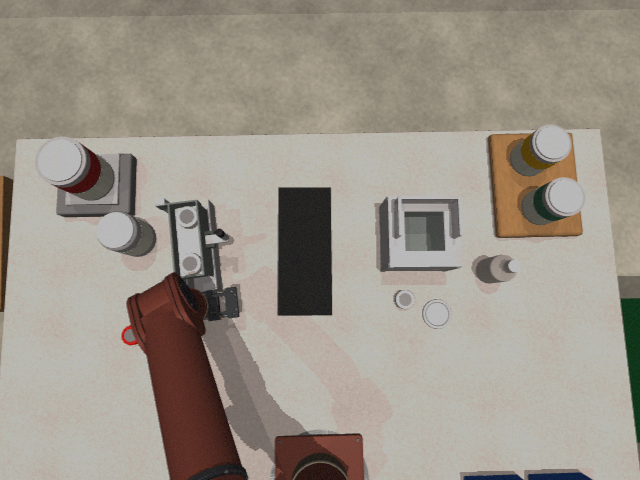

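View pics/s4.png

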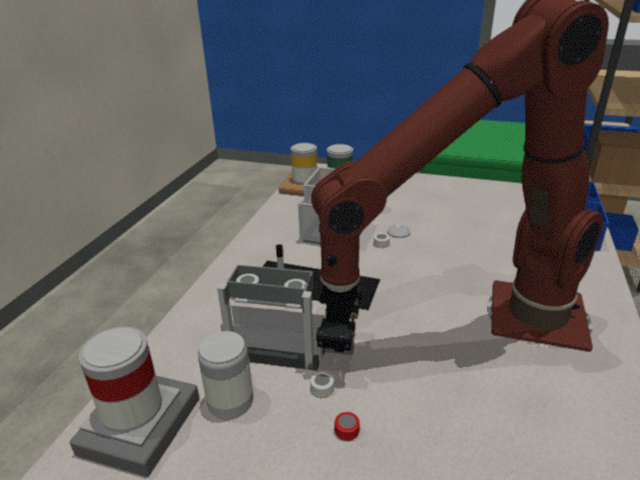

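```bash
python3 - <<'E'
from h import *
im,d=snap('side'); C=cloud('side',d)
th=np.radians(6.1); A=np.array([[np.cos(th),np.sin(th)],[-np.sin(th),np.cos(th)]])
Q=np.concatenate([(C[...,:2]-np.array([.6139,.3033]))@A.T,C[...,2:]],-1)
X,Y,Z=Q[...,0],Q[...,1],Q[...,2]
m=(abs(X)<.075)&(Y>.02)&(Y<.08)&(Z>.005)&(Z<.095)
for z0 in np.arange(.0,.095,.005):
    w=m&(Z>z0)&(Z<=z0+.005); 
    if w.sum(): print(round(z0,3),w.sum(),np.round(np.percentile(Y[w],[2,10,50,90,98])*1000,1))
w=(Z>.203)&(Z<.218)&(abs(X)<.08); yy=Y[w]; print('rim',np.histogram(yy,bins=np.arange(-.045,.05,.003)))
E
```

```text
0.005 84 [57.9 58.7 61.3 63.7 65.2]
0.01 80 [58.6 59.2 61.5 63.9 64.8]
0.015 80 [58.4 59.7 61.6 63.7 64.7]
0.02 85 [57.7 59.8 61.4 63.4 64.5]
0.025 243 [36.2 38.2 52.2 62.1 64.3]
0.03 305 [36.5 38.4 49.9 61.4 64.2]
0.035 95 [35.3 37.2 39.4 41.2 42.8]
0.04 95 [34.8 36.8 38.7 41.  42.4]
0.045 98 [35.9 37.  39.3 41.3 42.1]
0.05 87 [35.6 36.9 39.1 40.9 42. ]
0.055 98 [36.  36.7 39.  41.  42.3]
0.06 110 [35.8 37.  38.9 41.  42.1]
0.065 100 [35.1 36.3 38.7 40.2 42. ]
0.07 97 [36.3 36.9 39.  41.2 42.3]
0.075 106 [35.3 36.7 38.7 40.6 41.6]
0.08 100 [36.  36.5 38.8 41.1 42.5]
0.085 103 [34.7 36.1 38.8 40.9 41.8]
0.09 4 [39.4 39.4 40.6 41.9 41.9]
rim (array([  0,   1,   4,  45, 133,  66,   2,   0,   0,   0,   0,   0,   0,
         0,   0,   0,   0,   0,   0,   0,   0,   0,   0,   0,   8,  51,
       140,  66,   1,   0,   0]), array([-4.50000000e-02, -4.20000000e-02, -3.90000000e-02, -3.60000000e-02,
       -3.30000000e-02, -3.00000000e-02, -2.70000000e-02, -2.40000000e-02,
       -2.10000000e-02, -1.80000000e-02, -1.50000000e-02, -1.20000000e-02,
       -9.00000000e-03, -6.00000000e-03, -3.00000000e-03,  4.16333634e-17,
        3.00000000e-03,  6.00000000e-03,  9.00000000e-03,  1.20000000e-02,
        1.50000000e-02,  1.80000000e-02,  2.10000000e-02,  2.40000000e-02,
        2.70000000e-02,  3.00000000e-02,  3.30000000e-02,  3.60000000e-02,
        3.90000000e-02,  4.20000000e-02,  4.50000000e-02,  4.80000000e-02]))
```

Emit:
carry_out(commands=[0,0,0.004,0,0,0,0,0,0.008,0,0,0,0,0,0.011,0,0,0,0,0,0.0125,0,0,0,0,0,0.0125,0,0,0])

```text
time_s: 9.57
tcp_pos: [0.4585, 0.2867, 0.0156]
ee_rot: [0.999, 0.054, 0.0, -0.0]
wrist_force: [0.0, -0.3, -4.5]
finger_gap: 0.27
```

Emit:
carry_out(commands=[0,0,0,0,0,0,0,0,0,0,0,0,0,0,0,0,0,0,0,0,0,0,0,0], grip=0.06)

```text
time_s: 10.07
tcp_pos: [0.4585, 0.2868, 0.0157]
ee_rot: [0.999, 0.054, 0.0, -0.0]
wrist_force: [0.4, 0.0, 0.0]
finger_gap: 0.631
```

Emit:
carry_out(commands=[0,0,-0.02,0,0,0,0,0,-0.06,0,0,0,0,0,-0.11,0,0,0,0,0,-0.16,0,0,0,0,0,-0.21,0,0,0,0,0,-0.26,0,0,0,0,0,-0.3,0,0,0,0,0,-0.3,0,0,0])

```text
time_s: 11.08
tcp_pos: [0.4596, 0.2873, 0.3189]
ee_rot: [0.999, 0.054, 0.002, -0.002]
wrist_force: [0.5, -0.2, -1.3]
finger_gap: 0.692
```

```bash
python3 - <<'E'
from h import *
s=st(); delta([.622,.2225,.30],qd(6.1))
E
```

```text
t 11.07 tcp [0.4596 0.2873 0.3189] rot [ 0.9985  0.054   0.0022 -0.0019] F [ 0.5 -0.2 -1.3] gap 0.692 q [-1.04  0.07  0.42  1.6  -0.03  1.48 -2.08]
shift mm [154.4  82.   19.3] turn [-0.2  -0.26  0.09]
```

Emit:
carry_out(commands=[0.04,0.02,0.005,0,0,0,0.09,0.047,0.01,0,0,0,0.13,0.07,0.018,0,0,0,0.15,0.08,0.019,0,0,0,0.154,0.082,0.019,0,0,0,0.154,0.082,0.019,0,0,0], grip=0.035)

```text
time_s: 11.82
tcp_pos: [0.6197, 0.2221, 0.2959]
ee_rot: [0.999, 0.054, -0.001, 0.0]
wrist_force: [0.4, -0.4, 0.7]
finger_gap: 0.4
```

```bash
python3 - <<'E'
from h import *
s=st(); delta([.622,.2225,.207],qd(6.1)); im,d=snap('top','t5.png')
im2,_=snap('side','s5.png')
im2=im2[:,:,::-1]
cv2.imwrite('pics/c5.png',cv2.resize(im2[200:420,180:400],None,fx=2.7,fy=2.7))
E
```

```text
t 11.82 tcp [0.6197 0.2221 0.2959] rot [ 9.985e-01  5.420e-02 -6.000e-04  1.000e-04] F [ 0.4 -0.4  0.7] gap 0.4 q [-0.81  0.35  0.54  1.35 -0.18  1.49 -1.74]
shift mm [ 2.4 -0.1 88.9] turn [0.01 0.07 0.11]
```

View pics/c5.png

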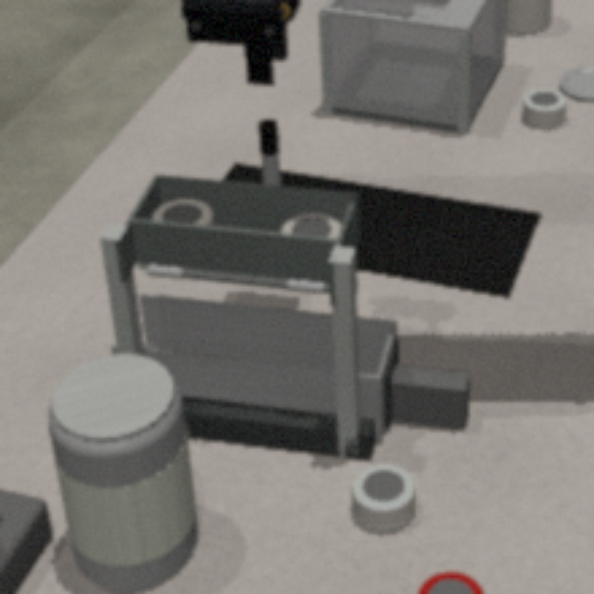

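View pics/t5.png

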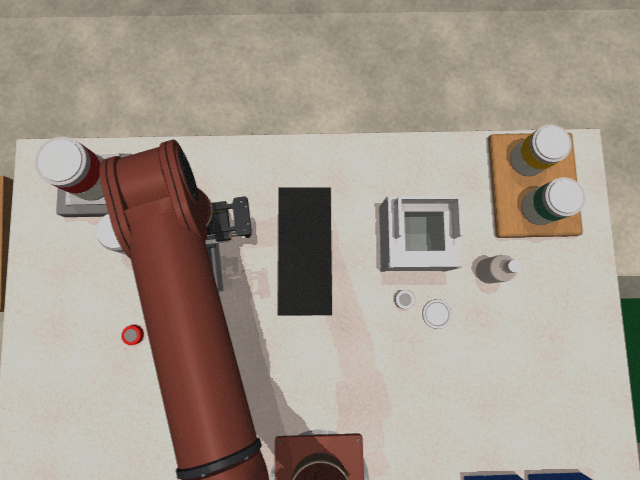

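Emit:
carry_out(commands=[0.002,0,0.02,0,0,0,0.002,0,0.045,0,0,0,0.002,0,0.065,0,0,0,0.002,0,0.08,0,0,0,0.002,0,0.088,0,0,0,0.002,0,0.088,0,0,0])

```text
time_s: 12.68
tcp_pos: [0.6221, 0.2221, 0.2081]
ee_rot: [0.999, 0.054, -0.0, 0.0]
wrist_force: [0.2, 0.0, -0.5]
finger_gap: 0.402
```

Emit:
carry_out(commands=[0,0,0,0,0,0,0,0,0,0,0,0,0,0,0,0,0,0,0,0,0,0,0,0], grip=0.01, force=20)

```text
time_s: 13.18
tcp_pos: [0.6227, 0.2216, 0.2092]
ee_rot: [0.999, 0.054, 0.0, 0.0]
wrist_force: [-0.0, -2.0, 4.5]
finger_gap: 0.176
```

```bash
python3 - <<'E'
from h import *
s=st(); 
E
```

```text
t 13.18 tcp [0.6227 0.2216 0.2092] rot [9.986e-01 5.380e-02 5.000e-04 0.000e+00] F [-0.  -2.   4.5] gap 0.176 q [-0.8   0.39  0.53  1.48 -0.2   1.33 -1.72]
```

Emit:
carry_out(commands=[0,0.004,0,0,0,0,0,0.01,0,0,0,0,0,0.016,0,0,0,0,0,0.022,0,0,0,0,0,0.028,0,0,0,0,0,0.032,0,0,0,0,0,0.032,0,0,0,0,0,0.032,0,0,0,0])

```text
time_s: 14.18
tcp_pos: [0.6262, 0.1898, 0.2092]
ee_rot: [0.999, 0.054, 0.001, 0.0]
wrist_force: [0.4, -0.6, 4.9]
finger_gap: 0.177
```

```bash
python3 - <<'E'
from h import *
s=st();  snap('top','t6.png')
im2,_=snap('side','s6.png')
im2=im2[:,:,::-1]
cv2.imwrite('pics/c6.png',cv2.resize(im2[200:420,180:400],None,fx=2.7,fy=2.7))
E
```

```text
t 14.18 tcp [0.6262 0.1898 0.2092] rot [9.985e-01 5.390e-02 5.000e-04 0.000e+00] F [ 0.4 -0.6  4.9] gap 0.177 q [-0.77  0.38  0.54  1.49 -0.2   1.32 -1.68]
```

View pics/c6.png

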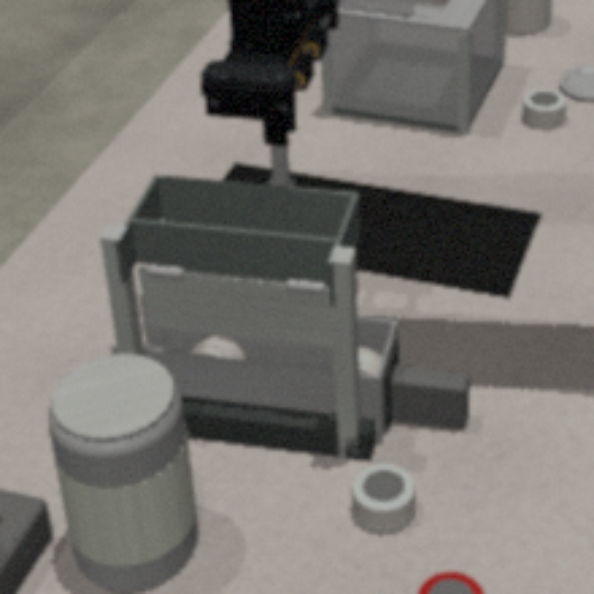

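Emit:
carry_out(commands=[0,0,0,0,0,0,0,0,0,0,0,0,0,0,0,0,0,0,0,0,-0.03,0,0,0,0,0,-0.07,0,0,0,0,0,-0.11,0,0,0,0,0,-0.12,0,0,0,0,0,-0.12,0,0,0], grip=0.04)

```text
time_s: 15.28
tcp_pos: [0.6259, 0.1902, 0.3285]
ee_rot: [0.999, 0.054, 0.0, -0.0]
wrist_force: [0.8, 0.7, -0.8]
finger_gap: 0.461
```

```bash
python3 - <<'E'
from h import *
s=st(); delta([.4585,.2868,.32],qd(6.25))
im2,_=snap('side','s7.png')
im2=im2[:,:,::-1]
cv2.imwrite('pics/c7.png',cv2.resize(im2[200:420,180:400],None,fx=2.7,fy=2.7))
E
```

```text
t 15.28 tcp [0.6259 0.1902 0.3285] rot [ 9.985e-01  5.410e-02  1.000e-04 -1.000e-04] F [ 0.8  0.7 -0.8] gap 0.461 q [-0.77  0.34  0.56  1.3  -0.18  1.55 -1.7 ]
shift mm [-156.  -114.1    8.4] turn [-0.01 -0.02 -0.05]
```

View pics/c7.png

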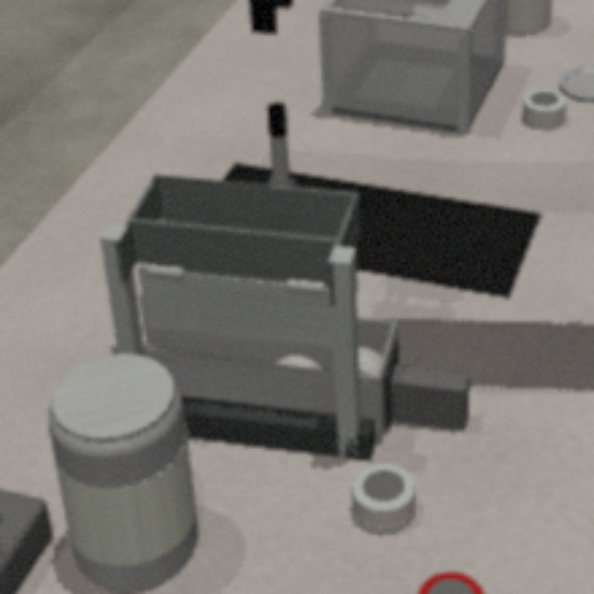

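Emit:
carry_out(commands=[-0.03,-0.022,0.002,0,0,0,-0.07,-0.052,0.004,0,0,0,-0.11,-0.08,0.006,0,0,0,-0.14,-0.102,0.008,0,0,0,-0.154,-0.113,0.008,0,0,0,-0.156,-0.114,0.008,0,0,0,-0.156,-0.114,0.05,0,0,0,-0.156,-0.114,0.1,0,0,0,-0.156,-0.114,0.15,0,0,0,-0.156,-0.114,0.2,0,0,0,-0.156,-0.114,0.22,0,0,0,-0.156,-0.114,0.22,0,0,0], grip=0.06)

```text
time_s: 16.82
tcp_pos: [0.4579, 0.2848, 0.1064]
ee_rot: [0.999, 0.053, -0.001, 0.002]
wrist_force: [-0.4, -0.3, 0.1]
finger_gap: 0.688
```

```bash
python3 - <<'E'
from h import *
s=st(); delta([.4585,.2868,.0165],qd(6.2))
E
```

```text
t 16.82 tcp [0.4579 0.2848 0.1064] rot [ 0.9986  0.0534 -0.0015  0.0017] F [-0.4 -0.3  0.1] gap 0.688 q [-1.03  0.21  0.44  1.89 -0.1   1.06 -2.01]
shift mm [ 1.1 -2.3 89.9] turn [ 0.19  0.18 -0.08]
```

Emit:
carry_out(commands=[0.0005,-0.0015,0.03,0,0,0,0.001,-0.0015,0.06,0,0,0,0.001,-0.0015,0.08,0,0,0,0.001,-0.0015,0.0895,0,0,0,0.001,-0.0015,0.09,0,0,0])

```text
time_s: 17.45
tcp_pos: [0.4596, 0.2882, 0.0189]
ee_rot: [0.999, 0.054, 0.0, 0.0]
wrist_force: [0.4, -0.7, 0.1]
finger_gap: 0.696
```

Emit:
carry_out(commands=[0,0,0,0,0,0,0,0,0,0,0,0,0,0,0,0,0,0,0,0,0,0,0,0], grip=0.015, force=60)

```text
time_s: 17.95
tcp_pos: [0.4592, 0.2884, 0.0188]
ee_rot: [0.999, 0.054, 0.0, -0.0]
wrist_force: [0.7, 0.1, 0.6]
finger_gap: 0.321
```

Emit:
carry_out(commands=[0,0,-0.004,0,0,0,0,0,-0.009,0,0,0,0,0,-0.012,0,0,0,0,0,-0.012,0,0,0])

```text
time_s: 18.45
tcp_pos: [0.4592, 0.2883, 0.0307]
ee_rot: [0.999, 0.054, 0.0, -0.0]
wrist_force: [-1.0, 0.2, -5.4]
finger_gap: 0.269
```

```bash
python3 - <<'E'
from h import *
s=st(); delta([.4726,.1559,.032],qd(6.2))
im2,_=snap('side','s8.png')
im2=im2[:,:,::-1]
cv2.imwrite('pics/c8.png',cv2.resize(im2[200:420,180:400],None,fx=2.7,fy=2.7))
E
```

```text
t 18.45 tcp [0.4592 0.2883 0.0307] rot [ 9.985e-01  5.410e-02  1.000e-04 -1.000e-04] F [-1.   0.2 -5.4] gap 0.269 q [-1.    0.32  0.42  1.95 -0.16  0.91 -1.97]
shift mm [ -1.  133.1  -1.3] turn [-0.01 -0.01 -0.  ]
```

View pics/c8.png

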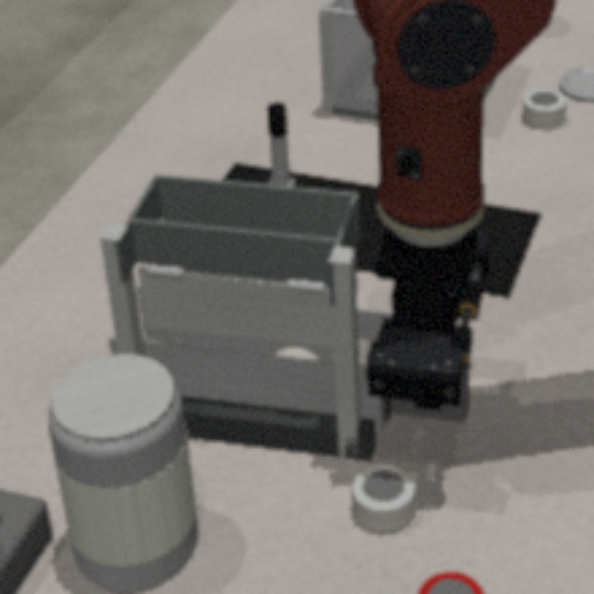

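Emit:
carry_out(commands=[0,0.004,0,0,0,0,0,0.014,0,0,0,0,0,0.026,0,0,0,0,0,0.038,0,0,0,0,0,0.05,0,0,0,0,0,0.062,0,0,0,0,0,0.074,0,0,0,0,0,0.086,0,0,0,0,0,0.098,0,0,0,0,0,0.11,0,0,0,0,0,0.122,0,0,0,0,0,0.133,0,0,0,0])

```text
time_s: 20.0
tcp_pos: [0.4736, 0.1552, 0.0305]
ee_rot: [0.999, 0.054, -0.0, 0.0]
wrist_force: [0.1, -0.2, -5.4]
finger_gap: 0.272
```

```bash
python3 - <<'E'
from h import *
s=st(); delta([.465,.0158,.045],qd(1.0))
im,d=snap('top','t9.png')
E
```

```text
t 20.0 tcp [0.4736 0.1552 0.0305] rot [ 0.9985  0.054  -0.      0.    ] F [ 0.1 -0.2 -5.4] gap 0.272 q [-0.85  0.24  0.49  2.05 -0.15  0.88 -1.74]
shift mm [-23.6 137.7 -14.4] turn [0.   0.   5.19]
```

View pics/t9.png

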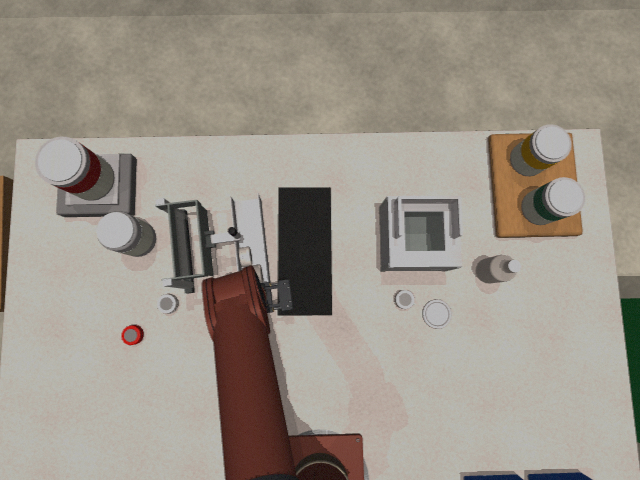

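Emit:
carry_out(commands=[-0.001,0.006,0,0,0,0.2,-0.003,0.018,0,0,0,0.7,-0.006,0.032,0,0,0,1.2,-0.008,0.046,0,0,0,1.8,-0.011,0.06,0,0,0,2.4,-0.013,0.074,0,0,0,3,-0.016,0.088,0,0,0,3.5,-0.018,0.102,0,0,0,4,-0.02,0.115,0,0,0,4.5,-0.022,0.127,0,0,0,5,-0.0235,0.134,0,0,0,5.2,-0.0235,0.1375,0,0,0,5.2])

```text
time_s: 21.55
tcp_pos: [0.465, 0.0165, 0.0305]
ee_rot: [1.0, 0.009, -0.0, -0.0]
wrist_force: [-0.4, -0.0, -6.1]
finger_gap: 0.272
```

```bash
python3 - <<'E'
from h import *
s=st(); 
im=cv2.imread('pics/t9.png'); g=im.sum(2).astype(int)
m=np.zeros(g.shape,np.uint8); m[180:322,270:340]=(g[180:322,270:340]<150)
m=cv2.morphologyEx(m,cv2.MORPH_OPEN,np.ones((5,5)))
m[:,:]=m; m[270:,:300]=m[270:,:300]
cs,_=cv2.findContours(m,0,2); c=max(cs,key=cv2.contourArea); P=np.array([ray_z('top',p[0],.004)[:2]*1000 for p in c],np.float32)
r=cv2.minAreaRect(P); print(r,cv2.boxPoints(r))
print(np.percentile(P,[0,2,50,98,100],axis=0))
E
```

```text
t 21.55 tcp [0.465  0.0165 0.0305] rot [ 1.      0.0085 -0.     -0.    ] F [-0.4 -0.  -6.1] gap 0.272 q [-0.68  0.18  0.6   2.13 -0.13  0.86 -1.56]
((605.6395263671875, 26.789684295654297), (144.8448944091797, 354.8533630371094), 89.05587768554688) [[427.0436   -42.699417]
 [781.8488   -48.54644 ]
 [784.2355    96.278786]
 [429.43024  102.12581 ]]
[[427.06503296 -48.15171051]
 [428.81674194 -47.77881866]
 [508.96063232  62.29526138]
 [782.57544189  97.76107758]
 [784.2354126   99.64762115]]
```

Emit:
carry_out(commands=[0,0,0.003,0,0,0,0,0,0.006,0,0,0,0,0,0.0075,0,0,0,0,0,0.0075,0,0,0])

```text
time_s: 22.05
tcp_pos: [0.465, 0.0173, 0.0236]
ee_rot: [1.0, 0.009, -0.0, -0.0]
wrist_force: [-7.5, -0.4, 8.5]
finger_gap: 0.269
```

Emit:
carry_out(commands=[0,0,0,0,0,0,0,0,0,0,0,0,0,0,0,0,0,0,0,0,-0.02,0,0,0,0,0,-0.06,0,0,0,0,0,-0.1,0,0,0,0,0,-0.14,0,0,0,0,0,-0.16,0,0,0], grip=0.06)

```text
time_s: 23.05
tcp_pos: [0.466, 0.0169, 0.1853]
ee_rot: [1.0, 0.009, 0.001, -0.001]
wrist_force: [0.7, -0.4, 0.5]
finger_gap: 0.687
```

```bash
python3 - <<'E'
from h import *
s=st(); delta([.4625,-.24,.15],qd(92))
im,d=snap('top','t10.png'); im2,_=snap('side')
cv2.imwrite('pics/c10.png',np.hstack([cv2.resize(im[180:330,250:350,::-1],(400,600)),cv2.resize(im2[200:350,230:400,::-1],(400,353))[:600].repeat(1,0) if 0 else cv2.copyMakeBorder(cv2.resize(im2[200:350,230:400,::-1],(400,353)),0,247,0,0,cv2.BORDER_CONSTANT)]))
E
```

```text
t 23.05 tcp [0.466  0.0169 0.1853] rot [ 1.0e+00  8.7e-03  1.4e-03 -6.0e-04] F [ 0.7 -0.4  0.5] gap 0.687 q [-0.74 -0.05  0.6   1.97  0.03  1.21 -1.71]
shift mm [ -8.  256.9  35. ] turn [ 8.000e-02 -1.800e-01 -9.101e+01]
```

View pics/c10.png

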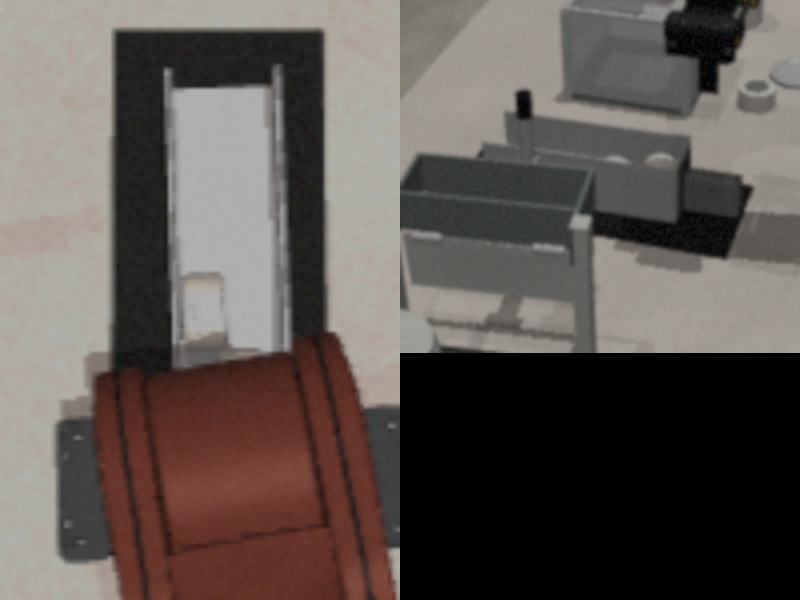

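```bash
cat >> h.py <<'E'
def capfind(c,C,rad=.06):
    x,y,z=C[...,0],C[...,1],C[...,2]
    m=((x-c[0])**2+(y-c[1])**2<rad**2)&(z>.02)&(z<.036)
    P=C[m]
    if len(P)<20: print('none',len(P)); return
    cc,r=cv2.minEnclosingCircle(P[:,:2].astype(np.float32)); print('cap',len(P),np.round(cc,4),round(r,4),np.round(P.mean(0),4))
E
python3 - <<'E'
from h import *
im,d=snap('top'); C=cloud('top',d)
capfind((.4668,.4019),C,.045); capfind((.4625,-.24),C,.045)
delta([.4625,-.24,.12],qd(0))
E
```

```text
cap 301 [0.4676 0.4019] 0.0264 [0.4669 0.4008 0.029 ]
cap 294 [ 0.4624 -0.2397] 0.026 [ 0.4628 -0.2391  0.0281]
shift mm [ -7.8 257.   63.4] turn [-0.05 -0.11  1.01]
```

Emit:
carry_out(commands=[0,0.03,0.0,0,0,0,-0.002,0.08,0.01,0,0,0.5,-0.004,0.13,0.03,0,0,1,-0.006,0.18,0.05,0,0,1,-0.007,0.22,0.06,0,0,1,-0.008,0.245,0.063,0,0,1,-0.008,0.256,0.063,0,0,1,-0.008,0.257,0.063,0,0,1,-0.008,0.257,0.09,0,0,1,-0.008,0.257,0.09,0,0,1], grip=0.07, force=20)

```text
time_s: 24.45
tcp_pos: [0.4606, -0.2385, 0.0918]
ee_rot: [1.0, 0.001, -0.001, -0.001]
wrist_force: [-0.2, 0.1, 0.3]
finger_gap: 0.803
```

```bash
python3 - <<'E'
from h import *
st(); delta([.4625,-.24,.005],qd(0)); im,d=snap('side'); C=cloud('side',d); capfind((.4625,-.24),C,.045); cv2.imwrite('pics/c11.png',cv2.resize(im[180:300,300:460,::-1],None,fx=4,fy=4))
E
```

```text
t 24.45 tcp [ 0.4606 -0.2385  0.0918] rot [ 1.0e+00  7.0e-04 -1.5e-03 -5.0e-04] F [-0.2  0.1  0.3] gap 0.803 q [-0.37  0.24  0.87  1.97 -0.21  1.03 -0.98]
shift mm [ 2.1  1.6 86.8] turn [-0.06  0.17  0.08]
cap 135 [ 0.4626 -0.2394] 0.0285 [ 0.4629 -0.235   0.0272]
```

View pics/c11.png

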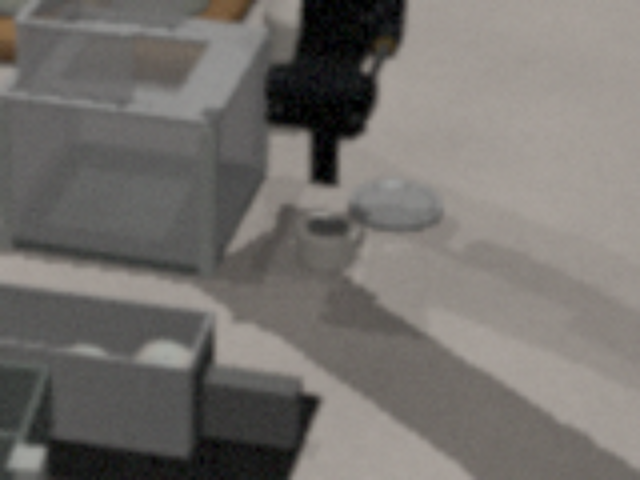

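Emit:
carry_out(commands=[0.002,0.001,0.03,0,0,0,0.002,0.001,0.055,0,0,0,0.002,0.001,0.073,0,0,0,0.002,0.001,0.082,0,0,0,0.002,0.001,0.086,0,0,0,0.002,0.001,0.086,0,0,0])

```text
time_s: 25.25
tcp_pos: [0.4638, -0.2414, 0.0074]
ee_rot: [1.0, -0.0, 0.0, 0.0]
wrist_force: [0.9, -0.8, 0.5]
finger_gap: 0.804
```

Emit:
carry_out(commands=[0,0,0,0,0,0,0,0,0,0,0,0,0,0,0,0,0,0,0,0,0,0,0,0], grip=0.04)

```text
time_s: 25.75
tcp_pos: [0.4638, -0.2413, 0.0074]
ee_rot: [1.0, -0.0, 0.0, 0.0]
wrist_force: [-0.8, 0.6, 3.5]
finger_gap: 0.589
```

Emit:
carry_out(commands=[0,0,-0.02,0,0,0,0,0,-0.06,0,0,0,0,0,-0.1,0,0,0,0,0,-0.14,0,0,0,0,0,-0.15,0,0,0])

```text
time_s: 26.38
tcp_pos: [0.4646, -0.2421, 0.1604]
ee_rot: [1.0, -0.0, 0.002, 0.0]
wrist_force: [0.8, -0.3, -1.5]
finger_gap: 0.595
```

```bash
python3 - <<'E'
from h import *
st(); im,d=snap('top','t12.png'); C=cloud('top',d); x,y,z=C[...,0],C[...,1],C[...,2]
m=(x>.5)&(x<.76)&(y>-.04)&(y<.09)&(z>.066)&(z<.09)
for sg in(1,-1):
    w=C[m&((y-.02)*sg>.02)]; print(sg,len(w),np.polyfit(w[:,0]-.6,w[:,1],1),w[:,0].min(),w[:,0].max())
# cap-like points in channel
m=(x>.49)&(x<.74)&(abs(y-.02)<.032)&(z>.03); print(m.sum(),np.percentile(C[m],[1,50,99],axis=0) if m.sum() else '')
cv2.imwrite('pics/c12.png',cv2.resize(im[180:330,250:350,::-1],(400,600)))
snap('side','s12.png')
E
```

```text
t 26.38 tcp [ 0.4646 -0.2421  0.1604] rot [ 1.0e+00 -3.0e-04  2.3e-03  2.0e-04] F [ 0.8 -0.3 -1.5] gap 0.595 q [-0.43  0.15  0.91  1.89 -0.13  1.16 -1.04]
1 137 [0.03115296 0.0563235 ] 0.5000639810481614 0.7385109526327158
-1 126 [ 0.00345529 -0.01448181] 0.5012029363432315 0.7403143512991848
479 [[ 0.49240254 -0.00368115  0.03624629]
 [ 0.54209831  0.02604121  0.05981711]
 [ 0.60574442  0.05058322  0.08265535]]
```

View pics/c12.png

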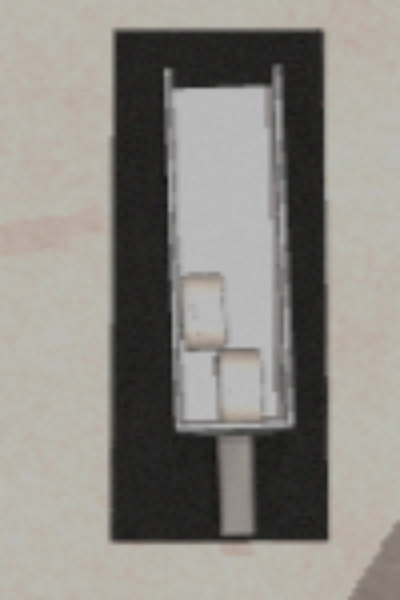

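View pics/s12.png

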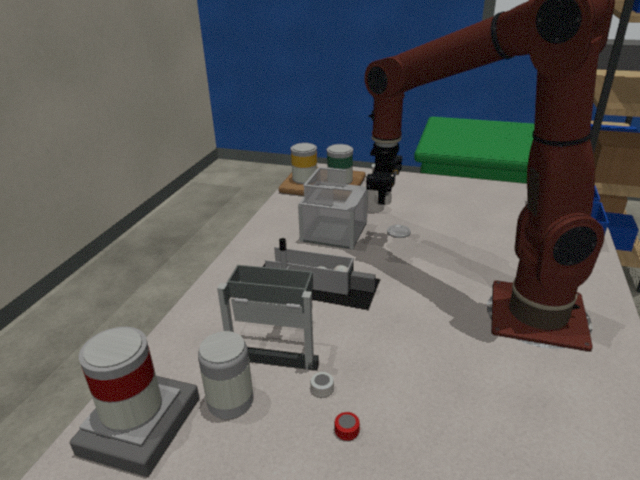

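```bash
python3 - <<'E'
from h import *
delta([.48,.0215,.16],qd(91));delta([.648,.0215,.16],qd(91))
E
```

```text
shift mm [  16.  -262.9   -1.5] turn [  0.1   -0.12 -91.  ]
shift mm [ 184.  -262.9   -1.1] turn [  0.1   -0.12 -91.  ]
```

Emit:
carry_out(commands=[0,-0.03,-0.01,0,0,0,0.0,-0.08,-0.02,0,0,-8,0.01,-0.13,-0.02,0,0,-18,0.04,-0.18,-0.02,0,0,-28,0.08,-0.22,-0.01,0,0,-38,0.12,-0.25,-0.005,0,0,-48,0.15,-0.26,0,0,0,-58,0.175,-0.263,0,0,0,-68,0.184,-0.263,0,0,0,-78,0.184,-0.263,0,0,0,-86,0.184,-0.263,0,0,0,-91,0.184,-0.263,0,0,0,-91])

```text
time_s: 27.98
tcp_pos: [0.6467, 0.0214, 0.1555]
ee_rot: [0.701, 0.713, -0.001, -0.001]
wrist_force: [0.6, -0.5, -0.8]
finger_gap: 0.594
```

```bash
python3 - <<'E'
from h import *
st(); delta([.648,.0215,.03],qd(91))
im,d=snap('side'); cv2.imwrite('pics/c13.png',cv2.resize(im[180:330,220:400,::-1],None,fx=4,fy=4))
E
```

```text
t 27.98 tcp [0.6467 0.0214 0.1555] rot [ 7.013e-01  7.129e-01 -1.100e-03 -7.000e-04] F [ 0.6 -0.5 -0.8] gap 0.594 q [-0.51  0.4   0.53  1.58 -0.21  1.22  0.08]
shift mm [1.000e-01 1.600e+00 1.255e+02] turn [-0.15  0.02 -0.06]
```

View pics/c13.png

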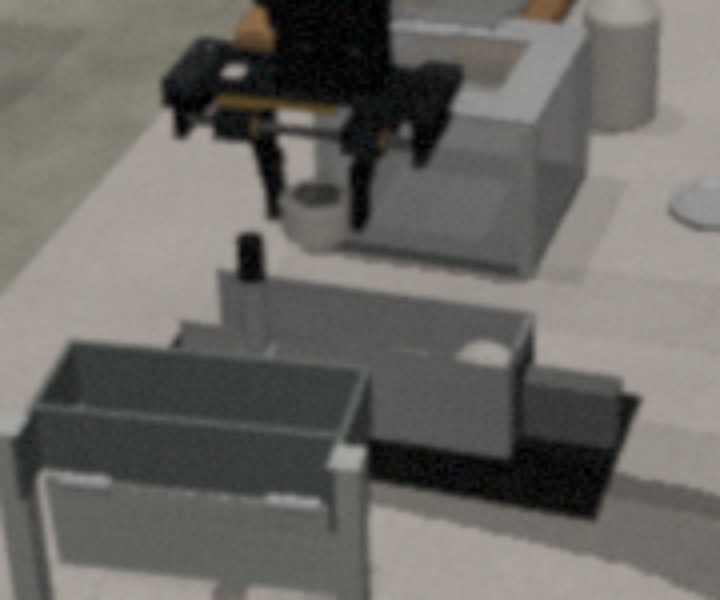

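Emit:
carry_out(commands=[0,0.001,0.03,0,0,0,0,0.001,0.065,0,0,0,0,0.001,0.095,0,0,0,0,0.001,0.112,0,0,0,0,0.001,0.119,0,0,0,0,0.001,0.12,0,0,0])

```text
time_s: 28.78
tcp_pos: [0.6488, 0.0217, 0.0374]
ee_rot: [0.701, 0.713, 0.0, 0.0]
wrist_force: [0.6, -0.5, -0.7]
finger_gap: 0.593
```

Emit:
carry_out(commands=[0,0,0,0,0,0,0,0,0,0,0,0,0,0,0,0,0,0,0,0,-0.01,0,0,0,0,0,-0.04,0,0,0,0,0,-0.09,0,0,0,0,0,-0.14,0,0,0,0,0,-0.17,0,0,0], grip=0.066)

```text
time_s: 29.78
tcp_pos: [0.6487, 0.0214, 0.2105]
ee_rot: [0.701, 0.713, 0.001, 0.001]
wrist_force: [0.3, 0.2, -0.5]
finger_gap: 0.755
```

```bash
python3 - <<'E'
from h import *
st(); 
im,d=snap('side'); cv2.imwrite('pics/c14.png',cv2.resize(im[180:330,220:400,::-1],None,fx=4,fy=4)); C=cloud('side',d); capfind((.4668,.4019),C,.045)
delta([.467,.402,.13],qd(90)); delta([.467,.402,.13],qd(0)); delta([.467,.402,.13],qd(135))
E
```

```text
t 29.77 tcp [0.6487 0.0214 0.2105] rot [7.011e-01 7.131e-01 9.000e-04 6.000e-04] F [ 0.3  0.2 -0.5] gap 0.755 q [-0.52  0.37  0.55  1.51 -0.19  1.32  0.06]
cap 373 [0.4679 0.403 ] 0.027 [0.4669 0.4062 0.028 ]
shift mm [ 383.6 -177.1   83.4] turn [ 0.35 -0.07  0.97]
shift mm [ 383.6 -177.1   83.4] turn [ 0.23 -0.33 90.97]
shift mm [ 383.6 -177.1   83.4] turn [  0.36   0.08 -44.03]
```

View pics/c14.png

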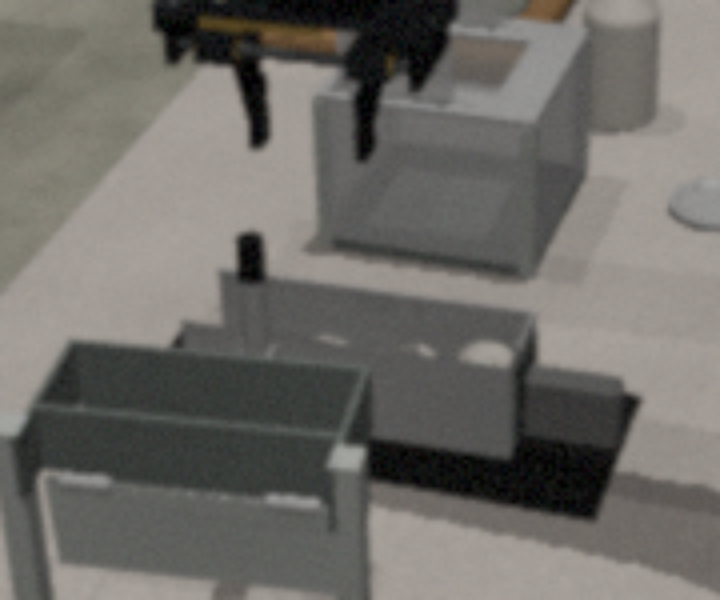

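Emit:
carry_out(commands=[0.01,-0.04,-0.02,0,0,0,0.03,-0.09,-0.03,0,0,-4,0.07,-0.14,-0.03,0,0,-9,0.11,-0.18,-0.03,0,0,-14,0.16,-0.2,-0.03,0,0,-19,0.21,-0.21,-0.03,0,0,-24,0.26,-0.21,-0.03,0,0,-29,0.31,-0.2,-0.02,0,0,-34,0.35,-0.185,0.0,0,0,-39,0.375,-0.178,0.03,0,0,-39,0.3836,-0.177,0.06,0,0,-39,0.3836,-0.177,0.07,0,0,-39], grip=0.07)

```text
time_s: 31.32
tcp_pos: [0.4636, 0.4016, 0.1351]
ee_rot: [0.422, 0.906, -0.002, -0.001]
wrist_force: [0.1, -1.5, 0.3]
finger_gap: 0.804
```

```bash
python3 - <<'E'
from h import *
st(); delta([.467,.4022,.006],qd(130))
im,d=snap('side'); cv2.imwrite('pics/c15.png',cv2.resize(im[270:430,260:420,::-1],None,fx=3.7,fy=3.7)); C=cloud('side',d); capfind((.4668,.4019),C,.045)
E
```

```text
t 31.32 tcp [0.4636 0.4016 0.1351] rot [ 4.222e-01  9.065e-01 -1.900e-03 -6.000e-04] F [ 0.1 -1.5  0.3] gap 0.804 q [-0.97  0.32  0.23  1.67 -0.08  1.16 -0.03]
shift mm [ -1.7   3.5 129.1] turn [-0.23  0.03  0.05]
cap 378 [0.4676 0.4034] 0.0279 [0.4671 0.4062 0.0277]
```

View pics/c15.png

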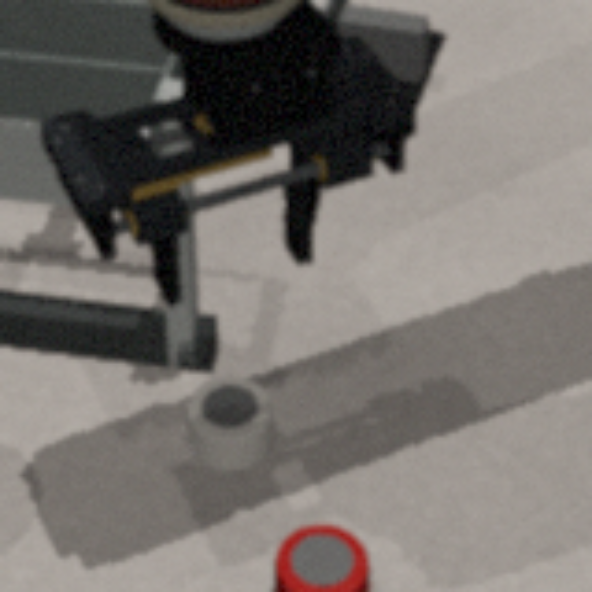

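Good: white cap at world (0.467, 0.402), the red one is clear of it. Descend.

Emit:
carry_out(commands=[-0.001,0.002,0.03,0,0,0,-0.001,0.002,0.07,0,0,0,-0.001,0.002,0.1,0,0,0,-0.001,0.002,0.12,0,0,0,-0.001,0.002,0.1275,0,0,0,-0.001,0.002,0.1285,0,0,0,-0.001,0.002,0.1285,0,0,0])

```text
time_s: 32.25
tcp_pos: [0.4676, 0.4032, 0.0097]
ee_rot: [0.423, 0.906, 0.001, 0.0]
wrist_force: [0.1, 0.6, 1.2]
finger_gap: 0.808
```

Emit:
carry_out(commands=[0,0,0,0,0,0,0,0,0,0,0,0,0,0,0,0,0,0,0,0,0,0,0,0], grip=0.04, force=30)

```text
time_s: 32.75
tcp_pos: [0.4672, 0.4029, 0.0088]
ee_rot: [0.423, 0.906, 0.0, 0.0]
wrist_force: [-0.9, 0.5, 3.0]
finger_gap: 0.588
```

Emit:
carry_out(commands=[0,0,-0.01,0,0,0,0,0,-0.05,0,0,0,0,0,-0.1,0,0,0,0,0,-0.15,0,0,0,0,0,-0.2,0,0,0,0,0,-0.23,0,0,0,0,0,-0.23,0,0,0])

```text
time_s: 33.62
tcp_pos: [0.4681, 0.4035, 0.242]
ee_rot: [0.423, 0.906, 0.003, 0.001]
wrist_force: [0.2, -0.7, -1.3]
finger_gap: 0.59
```

```bash
python3 - <<'E'
from h import *
st(); delta([.40,.30,.24],qd(91));delta([.45,.12,.24],qd(91)); delta([.703,.0222,.20],qd(91)); delta([.703,.0222,.20],qd(91))
im,d=snap('top'); cv2.imwrite('pics/c16.png',cv2.resize(im[180:330,250:350,::-1],(400,600)))
E
```

```text
t 33.62 tcp [0.4681 0.4035 0.242 ] rot [4.227e-01 9.063e-01 2.500e-03 8.000e-04] F [ 0.2 -0.7 -1.3] gap 0.59 q [-0.98  0.26  0.24  1.53 -0.06  1.35 -0.04]
shift mm [ -35.5 -118.7    1.4] turn [ 0.28 -0.14 38.99]
shift mm [-205.6 -196.     0.9] turn [ 0.28 -0.14 38.99]
shift mm [-443.1  -65.2   41.4] turn [ 0.28 -0.14 38.99]
shift mm [-443.1  -65.2   41.4] turn [ 0.28 -0.14 38.99]
```

View pics/c16.png

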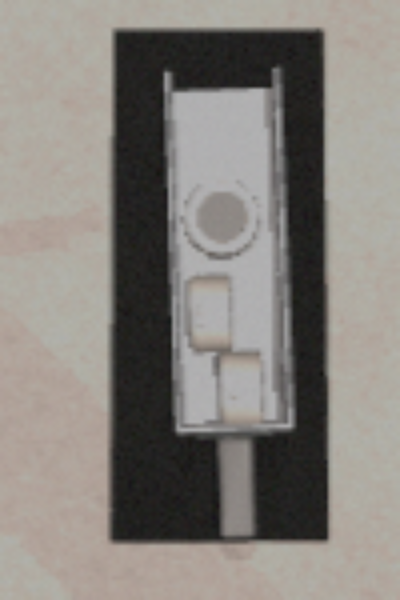

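Emit:
carry_out(commands=[-0.01,-0.04,0,0,0,0,-0.025,-0.08,0,0,0,5,-0.04,-0.12,0,0,0,10,-0.08,-0.15,0,0,0,16,-0.12,-0.18,0,0,0,22,-0.16,-0.195,0,0,0,28,-0.206,-0.196,0,0,0,34,-0.25,-0.175,0.005,0,0,39,-0.295,-0.147,0.01,0,0,39,-0.335,-0.125,0.02,0,0,39,-0.375,-0.103,0.03,0,0,39,-0.41,-0.084,0.04,0,0,39])

```text
time_s: 35.17
tcp_pos: [0.6668, 0.0339, 0.1964]
ee_rot: [0.701, 0.713, -0.001, -0.001]
wrist_force: [0.3, 0.3, 0.1]
finger_gap: 0.591
```

```bash
python3 - <<'E'
from h import *
st(); delta([.703,.0222,.13],qd(91));delta([.703,.0222,.053],qd(91))
im,d=snap('side'); cv2.imwrite('pics/c17.png',cv2.resize(im[180:330,220:400,::-1],None,fx=4,fy=4))
E
```

```text
t 35.17 tcp [0.6668 0.0339 0.1964] rot [ 7.009e-01  7.132e-01 -1.200e-03 -6.000e-04] F [0.3 0.3 0.1] gap 0.591 q [-0.54  0.43  0.58  1.47 -0.24  1.32  0.08]
shift mm [-12.3  36.1  66.3] turn [-0.14  0.05 -0.  ]
shift mm [-12.2  36.3 143.3] turn [-0.14  0.05 -0.  ]
```

View pics/c17.png

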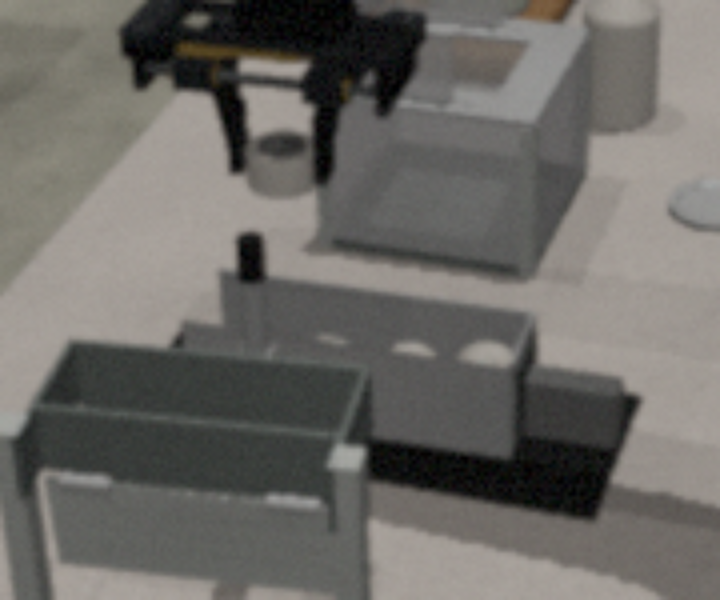

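Emit:
carry_out(commands=[-0.006,0.015,0.0,0,0,0,-0.012,0.03,0.03,0,0,0,-0.0115,0.035,0.065,0,0,0,-0.0115,0.0355,0.1,0,0,0,-0.0115,0.0355,0.128,0,0,0,-0.0115,0.0355,0.14,0,0,0,-0.0115,0.0355,0.142,0,0,0,-0.0115,0.0355,0.142,0,0,0])

```text
time_s: 36.22
tcp_pos: [0.7024, 0.0237, 0.0575]
ee_rot: [0.701, 0.713, 0.0, 0.0]
wrist_force: [0.7, 0.3, 0.1]
finger_gap: 0.587
```

```bash
python3 - <<'E'
from h import *
st(); delta([.704,.0222,.053],qd(91))
im,d=snap('side'); cv2.imwrite('pics/c18.png',cv2.resize(im[180:330,220:400,::-1],None,fx=4,fy=4))
E
```

```text
t 36.23 tcp [0.7024 0.0237 0.0575] rot [7.009e-01 7.132e-01 4.000e-04 4.000e-04] F [0.7 0.3 0.1] gap 0.587 q [-0.47  0.61  0.53  1.52 -0.33  1.11  0.15]
shift mm [-1.5  1.5  4.5] turn [ 0.07  0.   -0.  ]
```

View pics/c18.png

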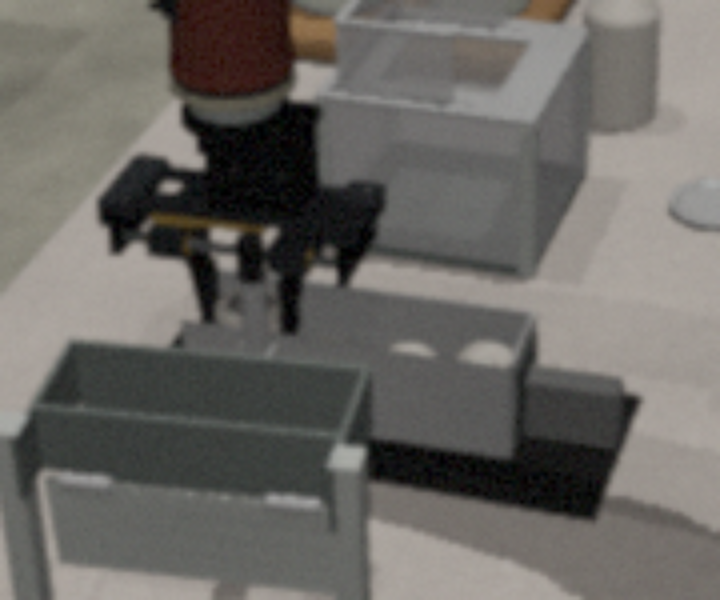

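Emit:
carry_out(commands=[-0.001,0.001,0.003,0,0,0,-0.001,0.001,0.006,0,0,0,-0.001,0.001,0.006,0,0,0])

```text
time_s: 36.65
tcp_pos: [0.7028, 0.0228, 0.0503]
ee_rot: [0.701, 0.713, -0.0, -0.0]
wrist_force: [0.3, -0.8, -0.7]
finger_gap: 0.593
```

Emit:
carry_out(commands=[0,0,0,0,0,0,0,0,0,0,0,0,0,0,0,0,0,0,0,0,0,0,0,0,0,0,-0.04,0,0,0,0,0,-0.09,0,0,0,0,0,-0.14,0,0,0,-0.02,-0.04,-0.15,0,0,0,-0.02,-0.09,-0.15,0,0,0,-0.02,-0.14,-0.15,0,0,10,-0.02,-0.19,-0.15,0,0,20,-0.02,-0.22,-0.15,0,0,30], grip=0.066)

```text
time_s: 38.15
tcp_pos: [0.4813, -0.0012, 0.2004]
ee_rot: [0.863, 0.505, 0.0, -0.001]
wrist_force: [0.6, -0.1, -0.0]
finger_gap: 0.758
```

```bash
python3 - <<'E'
from h import *
st(); delta([.4655,.0178,.10],qd(1))
im,d=snap('top','t19.png'); cv2.imwrite('pics/c19.png',cv2.resize(im[180:330,250:350,::-1],(400,600)))
C=cloud('top',d); x,y,z=C[...,0],C[...,1],C[...,2]
m=(x>.5)&(x<.76)&(y>-.04)&(y<.09)&(z>.066)&(z<.09)
for sg in(1,-1):
    w=C[m&((y-.02)*sg>.025)]; print(sg,len(w),np.polyfit(w[:,0]-.6,w[:,1],1),w[:,0].min(),w[:,0].max())
E
```

```text
t 38.15 tcp [ 0.4813 -0.0012  0.2004] rot [ 8.631e-01  5.051e-01  2.000e-04 -6.000e-04] F [ 0.6 -0.1 -0. ] gap 0.758 q [-0.74 -0.03  0.65  1.92  0.02  1.24 -0.61]
shift mm [  8.7 -23.  100.5] turn [-7.000e-02 -3.000e-02  5.967e+01]
1 82 [0.01524576 0.05762839] 0.5758866726719023 0.7365855774488742
-1 65 [ 0.00880714 -0.01455294] 0.5978271121333689 0.7385674509505136
```

View pics/c19.png

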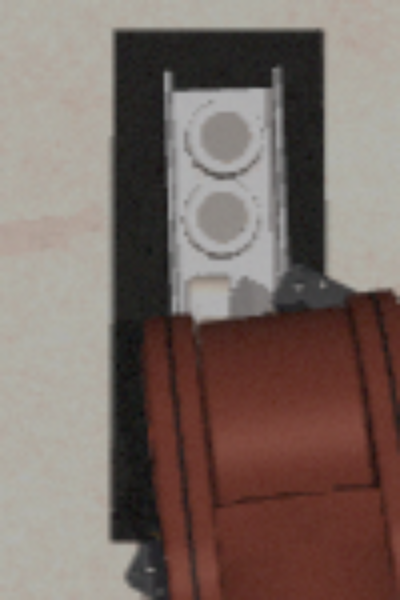

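```bash
cat > kin.py <<'E'
import numpy as np, itertools
from scipy.spatial.transform import Rotation as R
from scipy.optimize import least_squares
D=[([-1.232,.333,.04,1.465,-.013,1.343,-.059],[.2754,.5883,.2217],[.2171,.9761,-.0008,-.0001]),
([-.7,-.07,.55,1.95,.04,1.25,-1.28],[.4636,.0153,.2007],[.9752,.2212,.0002,-.0001]),
([-.67,.12,.57,2.11,-.08,.93,-1.58],[.4629,.0161,.0596],[.9998,.0195,-.0013,.0005]),
([-.65,.2,.57,2.14,-.14,.84,-1.54],[.465,.0158,.0192],[.9999,.012,0,.0002]),
([-.82,.24,.46,2.06,-.14,.87,-1.75],[.4726,.1559,.0281],[.9986,.0536,0,.0001]),
([-.98,.32,.39,1.95,-.15,.9,-1.97],[.4584,.2867,.0281],[.9985,.054,0,0]),
([-1.04,.07,.42,1.6,-.03,1.48,-2.08],[.4596,.2873,.3189],[.9985,.054,.0022,-.0019]),
([-.81,.35,.54,1.35,-.18,1.49,-1.74],[.6197,.2221,.2959],[.9985,.0542,-.0006,.0001]),
([-.77,.34,.56,1.3,-.18,1.55,-1.7],[.6259,.1902,.3285],[.9985,.0541,.0001,-.0001]),
([-.37,.24,.87,1.97,-.21,1.03,-.98],[.4606,-.2385,.0918],[1,.0007,-.0015,-.0005]),
([-.43,.15,.91,1.89,-.13,1.16,-1.04],[.4646,-.2421,.1604],[1,-.0003,.0023,.0002]),
([-.51,.4,.53,1.58,-.21,1.22,.08],[.6467,.0214,.1555],[.7013,.7129,-.0011,-.0007]),
([-.97,.32,.23,1.67,-.08,1.16,-.03],[.4636,.4016,.1351],[.4222,.9065,-.0019,-.0006]),
([-.47,.61,.53,1.52,-.33,1.11,.15],[.7024,.0237,.0575],[.7009,.7132,.0004,.0004]),
([-.74,-.03,.65,1.92,.02,1.24,-.61],[.4813,-.0012,.2004],[.8631,.5051,.0002,-.0006])]
def fk(q,p,s):
    Z=lambda a:R.from_euler('z',a); Y=lambda a:R.from_euler('y',a)
    T=Z(s[0]*q[0]+p[0]); x=np.zeros(3)
    x=T.apply([p[1],p[2],p[3]]); T=T*Y(q[1])
    T=T*Z(s[1]*q[2]); x=x+T.apply([p[4],p[5],p[6]]); T=T*Y(q[3])
    T=T*Z(s[2]*q[4]); x=x+T.apply([p[7],p[8],p[9]]); T=T*Y(q[5])
    T=T*Z(s[3]*q[6]); x=x+T.apply([0,0,p[10]]) ; T=T*Z(p[11])
    return x,T
def res(p,s):
    o=[]
    for q,x,r in D:
        a,T=fk(q,p,s); o+=list((a-x)*5); o+=list((T.inv()*R.from_quat(r)).as_rotvec()); 
    return o+list(1e-3*np.array(p))
if __name__=='__main__':
    best=None
    for s in itertools.product([-1],[1,-1],[1,-1],[1,-1]):
        for p11 in (0,np.pi/2,np.pi,-np.pi/2):
            r=least_squares(res,[0,0,0,.35,0,0,.4,0,0,.4,.25,p11],args=(s,))
            if best is None or r.cost<best[0]: best=(r.cost,s,r.x); print(r.cost,s,np.round(r.x,4))
    np.savez('kin.npz',p=best[2],s=best[1])
    rr=np.array(res(best[2],best[1]))[:-12].reshape(-1,6); print(np.abs(rr[:,:3]).max(0)/5,np.abs(rr[:,3:]).max(0))
E
python3 kin.py
```

```text
14.30474562678381 (-1, 1, 1, 1) [ 0.3344  0.4152 -0.7326  3.7758 -0.3509 -0.3923  0.5294 -0.1729  0.756
  0.3505  4.1813  0.5588]
2.206957794788011 (-1, 1, 1, -1) [ 0.3345  0.4151 -0.7327  3.7772 -0.3508 -0.3922  0.5294 -0.1729  0.7559
  0.3505  4.1827  3.0161]
2.2069577929191158 (-1, 1, 1, -1) [ 0.3346  0.4151 -0.7327  3.7774 -0.3508 -0.3922  0.5294 -0.1729  0.7559
  0.3505  4.1829  3.0161]
2.1262159099569944 (-1, 1, -1, -1) [ 1.8567 -0.8234 -0.7899  0.2194  0.2066  0.1807 -0.3583 -0.3193  0.0126
  0.3738 -0.1719  4.4377]
2.126207757660383 (-1, 1, -1, -1) [ 1.8568 -0.8235 -0.7899  0.2194  0.2066  0.1807 -0.3583 -0.3193  0.0127
  0.3738 -0.1719 -1.8454]
0.6408237569907986 (-1, -1, 1, -1) [-3.5000e-03 -1.1000e-03 -2.2600e-02 -1.1910e-01  1.3000e-03 -9.5000e-03
  4.8090e-01  3.7000e-03 -1.0500e-02  5.0390e-01 -3.7000e-03  1.6676e+00]
0.6408237566346724 (-1, -1, 1, -1) [-3.5000e-03 -1.1000e-03 -2.2600e-02 -1.1910e-01  1.3000e-03 -9.5000e-03
  4.8090e-01  3.7000e-03 -1.0500e-02  5.0390e-01 -3.7000e-03  1.6677e+00]
0.0014258965765280632 (-1, -1, -1, -1) [-1.2000e-03 -1.0000e-03 -2.3100e-02 -1.2640e-01  1.1000e-03 -3.0400e-02
  4.8140e-01  4.0000e-03  9.6000e-03  5.0370e-01 -1.0600e-02  1.5705e+00]
[0.00220078 0.00288403 0.00443226] [0.0093581  0.00726608 0.01055822]
```

Emit:
carry_out(commands=[0.003,-0.008,0,0,0,10,0.006,-0.016,0,0,0,20,0.0085,-0.023,0.01,0,0,30,0.0085,-0.023,0.03,0,0,40,0.0085,-0.023,0.06,0,0,50,0.0085,-0.023,0.08,0,0,59.5,0.0085,-0.023,0.09,0,0,59.5,0.0085,-0.023,0.09,0,0,59.5], grip=0.06)

```text
time_s: 39.2
tcp_pos: [0.4672, 0.0174, 0.1104]
ee_rot: [1.0, 0.015, -0.0, 0.0]
wrist_force: [0.1, -1.0, -0.1]
finger_gap: 0.69
```

```bash
python3 - <<'E'
from h import *
for h in (.3,.35,.4,.45,.5,.55): print(h,proj('side',[.4646,-.2421,.1604+h]))
for h in (.3,.35,.4,.45,.5): print(h,proj('side',[.4629,.0161,.0596+h]))
st(); delta([.4658,.0178,.0225],qd(1))
E
```

```text
0.3 [387.46081886 102.70251486]
0.35 [388.29480755  84.56615674]
0.4 [389.15963624  65.75913585]
0.45 [390.05704779  46.24355084]
0.5 [390.98891891  25.97858963]
0.55 [391.95727329   4.92024451]
0.3 [366.77822049 171.85528373]
0.35 [367.29628827 152.78202447]
0.4 [367.83605369 132.90994221]
0.45 [368.39890899 112.18777934]
0.5 [368.98636816  90.55979701]
t 39.2 tcp [0.4672 0.0174 0.1104] rot [ 9.999e-01  1.500e-02 -4.000e-04  2.000e-04] F [ 0.1 -1.  -0.1] gap 0.69 q [-0.73  0.05  0.62  2.06 -0.03  1.05 -1.64]
shift mm [-1.3 -0.4 87.9] turn [0.02 0.04 0.72]
```

```bash
cat > ik.py <<'E'
from kin import *
f=np.load('kin.npz'); p=f['p'].copy(); s=tuple(f['s']); e=.3656; p[10]+=e; p[3]+=e
lo=np.array([-2.58,-.38,-1.3,.25,-1.5,.08,-2.65])+.03; hi=np.array([2.58,2.09,1.39,2.4,4.64,2.09,2.65])-.03
def target(sx,sy,sz,psi,th,flip=False,back=.274,up=.0028,fc=(.631,-.2744),fy=-1.2):
    a=np.radians(fy); F=np.array([[np.cos(a),-np.sin(a)],[np.sin(a),np.cos(a)]])
    sp=np.r_[np.array(fc)+F@[sx,sy],sz]
    Rc=R.from_euler('z',psi,degrees=True)*R.from_euler('y',th)
    t=sp+Rc.apply([-back,0,up]); Rt=Rc*R.from_euler('x',180,degrees=True)
    if flip: Rt=Rt*R.from_euler('z',180,degrees=True)
    return t,Rt
def ik(t,Rt,q0):
    def r(q):
        x,T=fk(q,p,s); return np.r_[(x-t)*5,(T.inv()*Rt).as_rotvec(),1e-3*(q-q0)]
    o=least_squares(r,np.clip(q0,lo+.001,hi-.001),bounds=(lo,hi)); x,T=fk(o.x,p,s)
    return o.x,np.linalg.norm(x-t),np.linalg.norm((T.inv()*Rt).as_rotvec())
E
python3 - <<'E'
from ik import *
q0=np.array([-.37,.24,.87,1.97,-.21,1.03,-.98])
for psi in (0,-10,-20,-30):
  q=q0
  for th in (0,.2,.4,.55,.65):
    t,Rt=target(-.02,0,.168+(.02 if th==0 else 0),psi,th); q,a,b=ik(t,Rt,q); print(psi,th,np.round(t,3),round(a*1000,1),round(b,3),np.round(q,2))
E
```

```text
0 0 [ 0.337 -0.274  0.191] 0.0 0.0 [-0.23 -0.18  0.74  2.03  0.13  1.25 -1.11]
0 0.2 [ 0.343 -0.274  0.225] 0.0 0.0 [-0.25 -0.01  0.75  1.86  0.1   1.46 -1.09]
0 0.4 [ 0.36  -0.274  0.277] 0.0 0.0 [-0.23  0.17  0.75  1.66  0.08  1.7  -1.04]
0 0.55 [ 0.379 -0.274  0.314] 0.0 0.0 [-0.2   0.32  0.74  1.49  0.08  1.88 -0.99]
0 0.65 [ 0.395 -0.274  0.336] 0.0 0.0 [-0.17  0.42  0.73  1.38  0.08  2.   -0.96]
-10 0 [ 0.341 -0.226  0.191] 0.0 0.0 [-0.22 -0.23  0.62  2.07  0.14  1.26 -1.4 ]
-10 0.2 [ 0.347 -0.227  0.225] 0.0 0.0 [-0.23 -0.05  0.64  1.89  0.08  1.48 -1.34]
-10 0.4 [ 0.364 -0.23   0.277] 0.0 0.0 [-0.19  0.15  0.66  1.67  0.03  1.74 -1.27]
-10 0.55 [ 0.382 -0.234  0.314] 0.0 0.0 [-0.15  0.3   0.66  1.5   0.    1.92 -1.21]
-10 0.65 [ 0.398 -0.236  0.336] 0.0 0.0 [-0.12  0.4   0.65  1.38 -0.    2.05 -1.17]
-20 0 [ 0.354 -0.18   0.191] 0.0 0.0 [-0.24 -0.24  0.52  2.09  0.13  1.26 -1.69]
-20 0.2 [ 0.359 -0.182  0.225] 0.0 0.0 [-0.23 -0.06  0.57  1.91  0.03  1.49 -1.59]
-20 0.4 [ 0.375 -0.188  0.277] 0.0 0.0 [-0.18  0.13  0.6   1.68 -0.04  1.75 -1.49]
-20 0.55 [ 0.393 -0.195  0.314] 0.0 0.0 [-0.12  0.29  0.6   1.5  -0.09  1.95 -1.42]
-20 0.65 [ 0.408 -0.2    0.336] 1.9 0.018 [-0.06  0.37  0.57  1.39 -0.09  2.06 -1.4 ]
-30 0 [ 0.374 -0.137  0.191] 0.0 0.0 [-0.29 -0.22  0.46  2.09  0.1   1.26 -1.96]
-30 0.2 [ 0.379 -0.14   0.225] 0.0 0.0 [-0.26 -0.06  0.53  1.91 -0.02  1.48 -1.82]
-30 0.4 [ 0.393 -0.148  0.277] 0.0 0.0 [-0.19  0.13  0.57  1.68 -0.13  1.75 -1.7 ]
-30 0.55 [ 0.41  -0.158  0.314] 0.0 0.0 [-0.12  0.29  0.58  1.5  -0.19  1.95 -1.63]
-30 0.65 [ 0.424 -0.166  0.336] 1.5 0.015 [ 0.38  0.35 -0.04  1.36 -0.11  2.06 -1.77]
```

Emit:
carry_out(commands=[-0.001,0,0.03,0,0,0.7,-0.001,0,0.06,0,0,0.7,-0.001,0,0.08,0,0,0.7,-0.001,0,0.0865,0,0,0.7,-0.001,0,0.0865,0,0,0.7])

```text
time_s: 39.83
tcp_pos: [0.4668, 0.0175, 0.0246]
ee_rot: [1.0, 0.008, 0.0, 0.0]
wrist_force: [-0.2, 0.3, -0.6]
finger_gap: 0.684
```

Emit:
carry_out(commands=[0,0,0,0,0,0,0,0,0,0,0,0,0,0,0,0,0,0,0,0,0,0,0,0,0,0,0,0,0,0], grip=0.015, force=60)

```text
time_s: 40.45
tcp_pos: [0.4663, 0.0175, 0.0241]
ee_rot: [1.0, 0.007, -0.0, 0.0]
wrist_force: [-0.7, 0.0, 2.9]
finger_gap: 0.271
```

Emit:
carry_out(commands=[0,0,-0.004,0,0,0,0,0,-0.01,0,0,0,0,0,-0.018,0,0,0,0,0,-0.028,0,0,0,0,0,-0.036,0,0,0,0,0,-0.04,0,0,0,0,0,-0.04,0,0,0])

```text
time_s: 41.32
tcp_pos: [0.4665, 0.0176, 0.0644]
ee_rot: [1.0, 0.007, 0.0, -0.0]
wrist_force: [0.8, 0.1, -6.0]
finger_gap: 0.274
```

```bash
python3 - <<'E'
from h import *
st(); im,d=snap('side'); im2,_=snap('top'); cv2.imwrite('pics/c20.png',np.hstack([cv2.resize(im[180:330,220:400,::-1],(480,400)),cv2.resize(im2[180:330,250:350,::-1],(267,400))]))
E
```

```text
t 41.33 tcp [0.4665 0.0176 0.0644] rot [ 1.e+00  7.e-03  3.e-04 -2.e-04] F [ 0.8  0.1 -6. ] gap 0.274 q [-0.72  0.12  0.62  2.1  -0.09  0.94 -1.6 ]
```

View pics/c20.png

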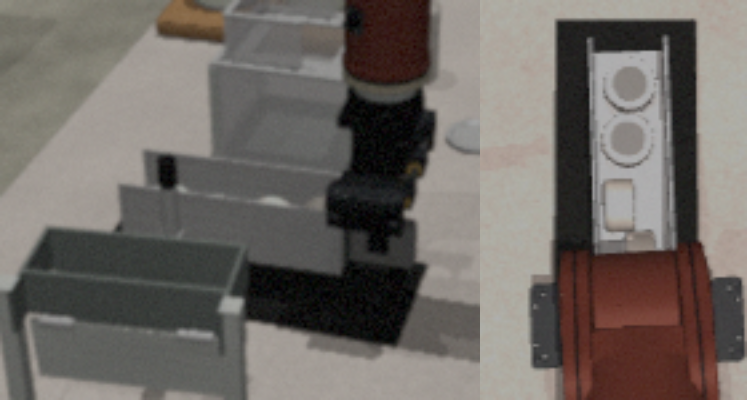

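Emit:
carry_out(commands=[0,0,-0.005,0,0,0,0,0,-0.015,0,0,0,0,0,-0.03,0,0,0,0,0,-0.05,0,0,0,0,0,-0.072,0,0,0,0,0,-0.095,0,0,0,0,0,-0.12,0,0,0,0,0,-0.142,0,0,0,0,0,-0.162,0,0,0,0,0,-0.178,0,0,0,0,0,-0.19,0,0,0,0,0,-0.195,0,0,0])

```text
time_s: 42.92
tcp_pos: [0.4665, 0.0175, 0.2597]
ee_rot: [1.0, 0.007, 0.0, -0.0]
wrist_force: [-1.0, -0.4, -6.1]
finger_gap: 0.268
```

```bash
python3 - <<'E'
from h import *
from ik import ik,target
s=st(); delta([.43,-.13,.257],qd(0)); 
t,Rt=target(-.02,0,.168,0,0); print(t); delta([t[0],t[1],.257],qd(0))
q=np.array(s['q'])
for P in ([.45,-.06,.257],[.43,-.13,.257],[.39,-.2,.257],[.337,-.274,.257]):
    q,a,b=ik(np.array(P),R.from_quat(qd(0)),q); print(P,a,b,np.round(q,2))
E
```

```text
t 42.92 tcp [0.4665 0.0175 0.2597] rot [ 1.0e+00  6.9e-03  3.0e-04 -1.0e-04] F [-1.  -0.4 -6.1] gap 0.268 q [-0.76 -0.11  0.59  1.86  0.06  1.37 -1.74]
shift mm [-38.5 147.    2.7] turn [-0.01 -0.03  0.79]
[ 0.33700439 -0.27398115  0.1708    ]
shift mm [-133.5  289.6    2.6] turn [-0.01 -0.03  0.79]
[0.45, -0.06, 0.257] 1.6050717179821444e-08 1.6929899538517854e-07 [-0.7  -0.16  0.67  1.89  0.1   1.38 -1.63]
[0.43, -0.13, 0.257] 1.8457327430972653e-08 1.9868626206652566e-07 [-0.65 -0.2   0.75  1.9   0.14  1.39 -1.5 ]
[0.39, -0.2, 0.257] 1.582421611463449e-08 1.4796393035689002e-07 [-0.59 -0.27  0.82  1.92  0.2   1.41 -1.39]
[0.337, -0.274, 0.257] 1.864169247216425e-08 1.7086307418357546e-07 [-0.52 -0.35  0.9   1.93  0.27  1.43 -1.26]
```

Emit:
carry_out(commands=[0,0.004,0,0,0,0,-0.001,0.012,0,0,0,0,-0.004,0.024,0,0,0,0,-0.007,0.038,0,0,0,0,-0.011,0.053,0,0,0,0,-0.015,0.068,0,0,0,0,-0.02,0.083,0,0,0,0,-0.025,0.098,0,0,0,0,-0.03,0.113,0,0,0,0.4,-0.035,0.128,0,0,0,0.4,-0.042,0.143,0,0,0,0.8,-0.05,0.158,0,0,0,0.8])

```text
time_s: 44.42
tcp_pos: [0.418, -0.1422, 0.259]
ee_rot: [1.0, -0.0, -0.0, 0.0]
wrist_force: [-0.8, 0.7, -6.3]
finger_gap: 0.269
```

Emit:
carry_out(commands=[-0.008,0.015,0,0,0,0,-0.016,0.029,0,0,0,0,-0.024,0.042,0,0,0,0,-0.033,0.055,0,0,0,0,-0.042,0.068,0,0,0,0,-0.051,0.081,0,0,0,0,-0.06,0.094,0,0,0,0,-0.068,0.106,0,0,0,0,-0.075,0.117,0,0,0,0,-0.08,0.125,0,0,0,0,-0.083,0.13,0,0,0,0,-0.084,0.131,0,0,0,0])

```text
time_s: 45.92
tcp_pos: [0.3345, -0.2723, 0.2591]
ee_rot: [1.0, -0.0, -0.0, 0.0]
wrist_force: [-1.0, 0.7, -5.8]
finger_gap: 0.269
```

```bash
python3 - <<'E'
from h import *
s=st(); im,d=snap('side','s21.png'); im2,d2=snap('top','t21.png'); cv2.imwrite('pics/c21.png',np.hstack([cv2.resize(im[120:300,250:430,::-1],(400,400)),cv2.resize(im2[170:330,330:490,::-1],(400,400))]))
C=cloud('top',d2); x,y,z=C[...,0],C[...,1],C[...,2]
m=(x>.4)&(x<.66)&(abs(y+.272)<.06)&(z>.29)&(z<.34)
for sg in(1,-1):
    w=C[m&((y+.272)*sg>.025)]; print(sg,len(w),np.polyfit(w[:,0]-.6,w[:,1],1),np.polyfit(w[:,0]-.6,w[:,2],1),w[:,0].max())
E
```

```text
t 45.92 tcp [ 0.3345 -0.2723  0.2591] rot [ 1.e+00 -1.e-04 -0.e+00  0.e+00] F [-1.   0.7 -5.8] gap 0.269 q [-0.48 -0.33  0.87  1.94  0.26  1.43 -1.25]
1 473 [ 0.01441261 -0.23248612] [0.01122068 0.30566145] 0.6064274706118453
-1 505 [-0.00120484 -0.3058336 ] [-0.00663481  0.30426535] 0.6072321323297916
```

View pics/c21.png

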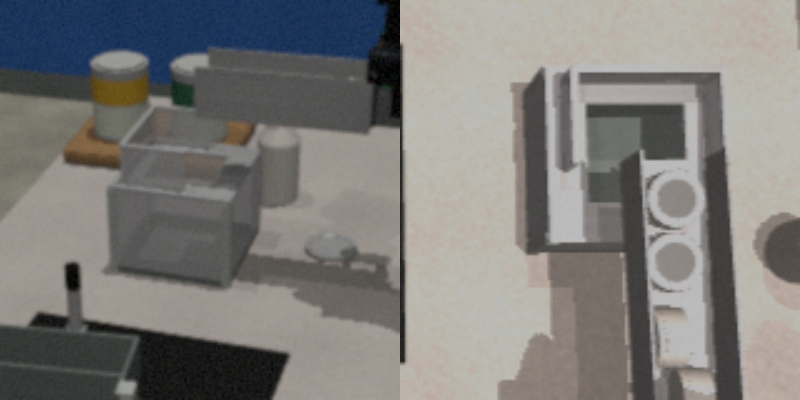

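```bash
python3 - <<'E'
from h import *
from ik import ik,target
s=arm.sense(); q=np.array(s['q']); R0=R.from_quat(s['ee_rot']); x0=np.array(s['tcp_pos'])
for sx,sz,th in ((-.015,.256,0),(-.015,.22,0.0),(-.015,.2,.1),(-.015,.18,.2),(-.015,.165,.3),(-.015,.165,.4),(-.015,.165,.5),(-.015,.165,.6),(-.015,.165,.65)):
    t,Rt=target(sx,-.005+.0047,sz,0,th,back=.2725); q,a,b=ik(t,Rt,q)
    print(sz,th,'shift',np.round(1000*R0.inv().apply(t-x0),1),'turn',np.round(np.degrees((R0.inv()*Rt).as_rotvec()),1),'ik',round(a*1000,1),round(b,3),np.round(q,2))
E
```

```text
0.256 0 shift [8.8 2.4 0.3] turn [0. 0. 0.] ik 0.0 0.0 [-0.49 -0.31  0.89  1.92  0.24  1.43 -1.23]
0.22 0.0 shift [ 8.8  2.4 36.3] turn [0. 0. 0.] ik 0.0 0.0 [-0.5  -0.29  0.93  1.98  0.23  1.35 -1.22]
0.2 0.1 shift [10.5  2.4 29.1] turn [ 0.  -5.7  0. ] ik 0.0 0.0 [-0.53 -0.17  0.98  1.91  0.18  1.42 -1.17]
0.18 0.2 shift [14.8  2.4 22.2] turn [  0.  -11.5   0. ] ik 0.0 0.0 [-0.52 -0.02  1.02  1.84  0.11  1.49 -1.09]
0.165 0.3 shift [21.8  2.4 10.9] turn [  0.  -17.2   0. ] ik 0.0 0.0 [-0.47  0.12  1.02  1.76  0.05  1.57 -1.03]
0.165 0.4 shift [ 31.4   2.4 -14.6] turn [  0.  -22.9   0. ] ik 0.0 0.0 [-0.43  0.24  1.    1.66  0.02  1.69 -0.97]
0.165 0.5 shift [ 43.5   2.4 -39. ] turn [  0.  -28.6   0. ] ik 0.0 0.0 [-0.37  0.35  0.98  1.55  0.01  1.81 -0.93]
0.165 0.6 shift [ 58.    2.4 -62.1] turn [  0.  -34.4   0. ] ik 0.0 0.0 [-0.32  0.45  0.96  1.44  0.    1.92 -0.88]
0.165 0.65 shift [ 66.1   2.4 -73.1] turn [  0.  -37.2   0. ] ik 0.0 0.0 [-0.29  0.5   0.96  1.38  0.    1.98 -0.86]
```

Emit:
carry_out(commands=[0.002,0.001,0.005,0,0,0,0.004,0.002,0.013,0,0,0,0.006,0.003,0.022,0,-0.5,0,0.008,0.004,0.028,0,-2,0,0.0095,0.0045,0.03,0,-4,0,0.0105,0.0045,0.029,0,-5.7,0,0.012,0.0045,0.027,0,-8,0,0.0135,0.0045,0.024,0,-10,0,0.0155,0.0045,0.021,0,-12,0,0.017,0.0045,0.018,0,-13.5,0,0.018,0.0045,0.016,0,-14.5,0,0.018,0.0045,0.016,0,-14.5,0])

```text
time_s: 47.52
tcp_pos: [0.3529, -0.2766, 0.2428]
ee_rot: [0.992, 0.0, -0.127, 0.001]
wrist_force: [0.6, -0.8, -5.9]
finger_gap: 0.271
```

```bash
python3 - <<'E'
from h import *
s=st(); im,d=snap('side','s22.png'); im2,d2=snap('top','t22.png'); cv2.imwrite('pics/c22.png',np.hstack([cv2.resize(im[120:300,250:430,::-1],(400,400)),cv2.resize(im2[170:330,330:490,::-1],(400,400))]))
E
```

```text
t 47.52 tcp [ 0.3529 -0.2766  0.2428] rot [ 9.920e-01  1.000e-04 -1.266e-01  6.000e-04] F [ 0.6 -0.8 -5.9] gap 0.271 q [-0.54  0.09  1.09  1.79  0.06  1.52 -1.03]
```

View pics/c22.png

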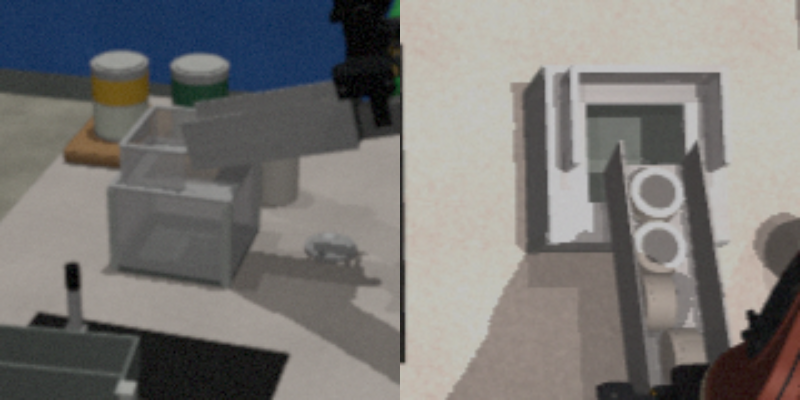

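```bash
python3 - <<'E'
from h import *
im2,d2=snap('top'); C=cloud('top',d2); x,y,z=C[...,0],C[...,1],C[...,2]
w=np.array([0,0,0])
m=(x>.50)&(x<.66)&(y>-.33)&(y<-.22)&(z>.205)&(z<.33)
for sg in(1,-1):
    P=C[m&((y+.275)*sg>.028)]; print(sg,len(P),np.polyfit(P[:,0]-.6,P[:,1],1),np.polyfit(P[:,0]-.6,P[:,2],1),P[:,0].max())
# throat edges: plate pts z .13-.147
m=(abs(z-.14)<.006)&(x>.5)&(x<.75)&(y<-.17)&(y>-.38); P=C[m]; print(np.percentile(P[:,1],[1,99]),np.percentile(P[:,0],[1,99]))
# throat edge in y : plate pts at x in .64-.67
Q=P[(P[:,0]>.63)&(P[:,0]<.67)][:,1]; print(np.histogram(Q,bins=np.arange(-.38,-.16,.01)))
# floor edge of spout: caps top
tool=R.from_quat(arm.sense()['ee_rot']); print('pitch',np.degrees(np.arcsin(tool.as_matrix()[2,0])))
E
```

```text
1 304 [-0.00413073 -0.23753561] [-0.14148548  0.22409794] 0.6300903811587697
-1 363 [-0.00063417 -0.310299  ] [-0.1368897   0.22309494] 0.6280085761704582
[-0.36185868 -0.18367848] [0.54300139 0.71933717]
(array([ 0,  0,  0, 37, 49, 38,  0,  0,  0,  0,  0,  0,  0,  0,  0, 28,  7,
        7, 61, 40,  0]), array([-0.38, -0.37, -0.36, -0.35, -0.34, -0.33, -0.32, -0.31, -0.3 ,
       -0.29, -0.28, -0.27, -0.26, -0.25, -0.24, -0.23, -0.22, -0.21,
       -0.2 , -0.19, -0.18, -0.17]))
pitch -14.477060628783832
```

```bash
python3 - <<'E'
from h import *
from ik import ik,target
s=arm.sense(); q=np.array(s['q']); R0=R.from_quat(s['ee_rot']); x0=np.array(s['tcp_pos'])
for sx,sz,th in ((-.015,.168,.2527),(-.015,.165,.35),(-.015,.165,.45),(-.015,.165,.55),(-.015,.165,.65),(-.015,.165,.69)):
    t,Rt=target(sx,-.0025,sz,0,th,back=.2725); q,a,b=ik(t,Rt,q)
    print(sz,th,'shift',np.round(1000*R0.inv().apply(t-x0),1),'turn',np.round(np.degrees((R0.inv()*Rt).as_rotvec()),1),'ik',round(a*1000,1),round(b,3),np.round(q,2))
E
```

```text
0.168 0.2527 shift [ 1.5 -0.2  3.9] turn [-0. -0. -0.] ik 0.0 0.0 [-0.55  0.07  1.09  1.81  0.07  1.52 -1.04]
0.165 0.35 shift [  3.8  -0.2 -19.7] turn [-0.  -5.6 -0. ] ik 0.0 0.0 [-0.49  0.2   1.07  1.71  0.02  1.63 -0.97]
0.165 0.45 shift [  8.1  -0.2 -46.6] turn [ -0.  -11.3  -0. ] ik 0.0 0.0 [-0.43  0.31  1.05  1.6  -0.01  1.75 -0.92]
0.165 0.55 shift [ 15.   -0.2 -72.9] turn [ -0. -17.  -0.] ik 0.0 0.0 [-0.37  0.42  1.03  1.49 -0.01  1.86 -0.88]
0.165 0.65 shift [ 24.5  -0.2 -98.4] turn [ -0.  -22.8  -0. ] ik 0.0 0.0 [-0.31  0.52  1.    1.38 -0.01  1.98 -0.83]
0.165 0.69 shift [  29.1   -0.2 -108.4] turn [ -0.  -25.1  -0. ] ik 0.0 0.0 [-0.29  0.56  0.99  1.33 -0.01  2.03 -0.82]
```

Emit:
carry_out(commands=[0.002,0,-0.002,0,-1.5,0,0.003,0,-0.01,0,-3.5,0,0.004,0,-0.02,0,-5.6,0,0.005,0,-0.03,0,-7.7,0,0.0065,0,-0.04,0,-9.8,0,0.008,0,-0.05,0,-12,0,0.0115,0,-0.0615,0,-14.5,0,0.015,0,-0.073,0,-17,0,0.019,0,-0.085,0,-19.7,0,0.0235,0,-0.096,0,-22.3,0,0.0245,0,-0.0984,0,-22.8,0,0.0245,0,-0.0984,0,-22.8,0])

```text
time_s: 49.18
tcp_pos: [0.4009, -0.2769, 0.3321]
ee_rot: [0.948, -0.0, -0.319, 0.0]
wrist_force: [0.1, -0.8, -5.2]
finger_gap: 0.267
```

```bash
python3 - <<'E'
from h import *
s=st(); im,d=snap('side','s23.png'); im2,d2=snap('top','t23.png'); cv2.imwrite('pics/c23.png',np.hstack([cv2.resize(im[120:300,250:430,::-1],(400,400)),cv2.resize(im2[170:330,330:490,::-1],(400,400))]))
E
```

```text
t 49.17 tcp [ 0.4009 -0.2769  0.3321] rot [ 9.477e-01 -1.000e-04 -3.193e-01  1.000e-04] F [ 0.1 -0.8 -5.2] gap 0.267 q [-0.3   0.55  1.01  1.36 -0.03  1.98 -0.82]
```

View pics/c23.png

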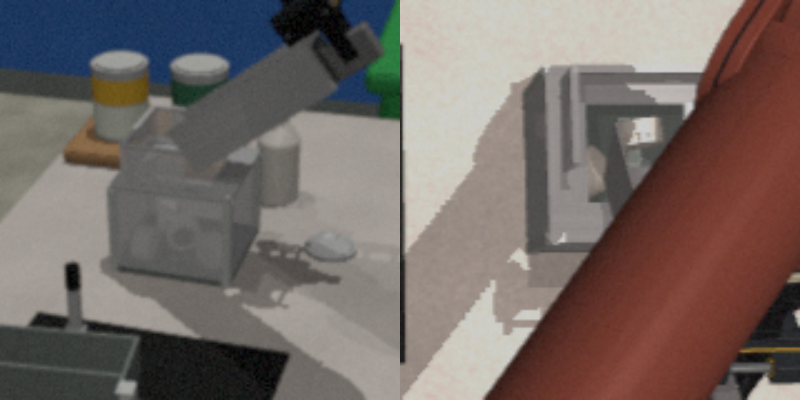

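Emit:
carry_out(commands=[0,0,0,0,0,0,0,0,0,0,0,0,0,0,0,0,0,0,0,0,0,0,0,0])

```text
time_s: 49.78
tcp_pos: [0.4009, -0.2766, 0.3322]
ee_rot: [0.948, 0.0, -0.32, 0.0]
wrist_force: [0.4, -0.8, -5.3]
finger_gap: 0.267
```

```bash
python3 - <<'E'
from h import *
s=st(); im,d=snap('side','s24.png'); im2,d2=snap('top','t24.png'); 
f=lambda a:cv2.resize(cv2.convertScaleAbs(a[:,:,::-1],alpha=1.5),(400,400),interpolation=cv2.INTER_CUBIC)
cv2.imwrite('pics/c24.png',np.hstack([f(im[160:260,290:390]),f(im2[190:280,375:465])]))
E
```

```text
t 49.77 tcp [ 0.4009 -0.2766  0.3322] rot [ 0.9475  0.     -0.3197  0.    ] F [ 0.4 -0.8 -5.3] gap 0.267 q [-0.3   0.55  1.01  1.35 -0.03  1.98 -0.82]
```

View pics/c24.png

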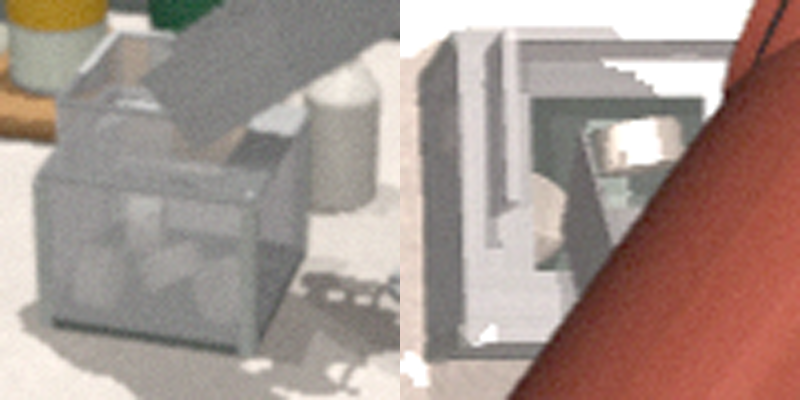

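```bash
python3 - <<'E'
from h import *
im2,d2=snap('top'); 
for px in ((428,222),(434,223),(440,222),(408,238),(430,240)): print(px,np.round(pt('top',px,d2),3))
s=arm.sense();R0=R.from_quat(s['ee_rot']); x0=np.array(s['tcp_pos'])
from ik import ik,target
q=np.array(s['q'])
for sx,sz,th in ((-.03,.2,.65),(-.03,.24,.5),(-.03,.26,.25),(-.03,.26,0)):
    t,Rt=target(sx,-.0025,sz,0,th,back=.2725); q,a,b=ik(t,Rt,q)
    print(sz,th,'shift',np.round(1000*R0.inv().apply(t-x0),1),'turn',np.round(np.degrees((R0.inv()*Rt).as_rotvec()),1),'ik',round(a*1000,1),round(b,3),np.round(q,2))
E
```

```text
(428, 222) [ 0.667 -0.308  0.059]
(434, 223) [ 0.664 -0.323  0.062]
(440, 222) [ 0.566 -0.167  0.64 ]
(408, 238) [ 0.626 -0.253  0.053]
(430, 240) [ 0.539 -0.148  0.654]
0.2 0.65 shift [-33.3  -0.4 -18.6] turn [ 0.   0.1 -0. ] ik 0.0 0.0 [-0.34  0.48  1.04  1.36  0.02  2.03 -0.81]
0.24 0.5 shift [-54.8  -0.4  -9.7] turn [ 0.   8.7 -0. ] ik 0.0 0.0 [-0.43  0.3   1.07  1.46  0.04  1.94 -0.89]
0.26 0.25 shift [-49.1  -0.4  40. ] turn [ 0. 23. -0.] ik 0.0 0.0 [-0.47 -0.06  0.94  1.68  0.16  1.72 -1.11]
0.26 0 shift [-15.6  -0.4  99.1] turn [ 0.  37.3  0. ] ik 0.0 0.0 [-0.4  -0.32  0.82  1.93  0.23  1.44 -1.21]
```

Emit:
carry_out(commands=[-0.01,0,-0.006,0,0,0,-0.022,0,-0.012,0,0,0,-0.033,0,-0.018,0,0,0,-0.044,0,-0.014,0,4.5,0,-0.054,0,-0.0095,0,8.7,0,-0.054,0,0.006,0,13.5,0,-0.052,0,0.023,0,18.3,0,-0.049,0,0.04,0,23,0,-0.04,0,0.058,0,27.8,0,-0.03,0,0.077,0,32.5,0,-0.0165,0,0.098,0,37.1,0,-0.0155,0,0.099,0,37.3,0])

```text
time_s: 51.42
tcp_pos: [0.3259, -0.2772, 0.2619]
ee_rot: [1.0, -0.001, -0.0, -0.002]
wrist_force: [-0.4, 0.1, -4.1]
finger_gap: 0.271
```

```bash
python3 - <<'E'
from h import *
s=st(); im,d=snap('side','s25.png'); im2,d2=snap('top','t25.png'); 
f=lambda a:cv2.resize(cv2.convertScaleAbs(a[:,:,::-1],alpha=1.5),(400,400),interpolation=cv2.INTER_CUBIC)
cv2.imwrite('pics/c25.png',np.hstack([f(im[160:260,290:390]),f(im2[180:320,345:485])]))
delta([.418,-.142,.26],qd(0)); delta([.487,.026,.26],qd(-.7))
E
```

```text
t 51.42 tcp [ 0.3259 -0.2772  0.2619] rot [ 1.0e+00 -1.2e-03 -4.0e-04 -1.5e-03] F [-0.4  0.1 -4.1] gap 0.271 q [-0.51 -0.37  0.9   1.94  0.29  1.45 -1.26]
shift mm [  89.9 -135.4    3.4] turn [-0.03  0.05 -0.07]
shift mm [ 158.7 -303.5    3.4] turn [-0.03  0.05  0.63]
```

View pics/c25.png

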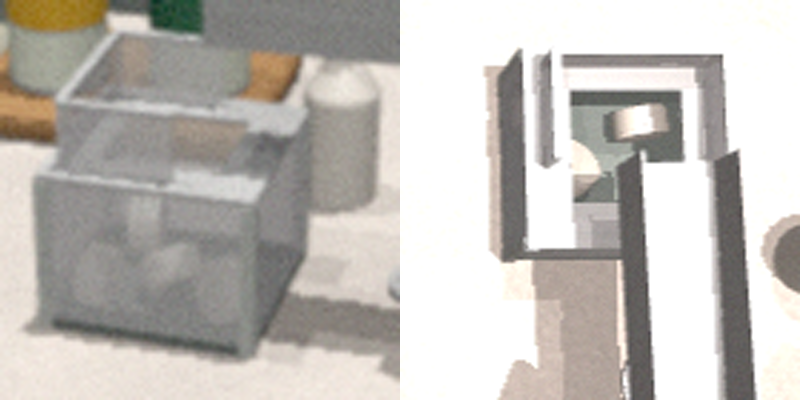

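Emit:
carry_out(commands=[0.003,-0.006,0,0,0,0,0.01,-0.018,0,0,0,0,0.02,-0.033,0,0,0,0,0.03,-0.05,0,0,0,0,0.04,-0.067,0,0,0,0,0.05,-0.084,0,0,0,0,0.06,-0.101,0,0,0,0,0.07,-0.118,0,0,0,0,0.08,-0.135,0,0,0,0,0.09,-0.152,0,0,0,0,0.1,-0.169,0,0,0,0,0.11,-0.186,0,0,0,0])

```text
time_s: 53.02
tcp_pos: [0.4393, -0.0895, 0.2628]
ee_rot: [1.0, 0.0, -0.0, 0.0]
wrist_force: [0.4, 0.4, -5.4]
finger_gap: 0.271
```

Emit:
carry_out(commands=[0.01,-0.017,0,0,0,0,0.018,-0.034,0,0,0,0.3,0.026,-0.051,0,0,0,0.6,0.034,-0.068,0,0,0,0.9,0.04,-0.085,0,0,0,0.9,0.046,-0.1,0,0,0,0.9,0.049,-0.112,0,0,0,0.9,0.05,-0.118,0.02,0,0,0.9,0.05,-0.119,0.05,0,0,0.9,0.05,-0.119,0.08,0,0,0.9,0.05,-0.119,0.11,0,0,0.9,0.05,-0.119,0.14,0,0,0.9])

```text
time_s: 54.52
tcp_pos: [0.4887, 0.0285, 0.122]
ee_rot: [1.0, -0.008, 0.0, -0.0]
wrist_force: [0.3, 0.2, -5.1]
finger_gap: 0.272
```

```bash
python3 - <<'E'
from h import *
s=st(); delta([.4865,.0275,.026],qd(-.9)); im,d=snap('side','s26.png'); snap('top','t26.png')
E
```

```text
t 54.52 tcp [0.4887 0.0285 0.122 ] rot [ 1.e+00 -8.e-03  2.e-04 -0.e+00] F [ 0.3  0.2 -5.1] gap 0.272 q [-0.73  0.09  0.62  2.   -0.06  1.07 -1.68]
shift mm [-2.2  1.1 96. ] turn [-0.01 -0.02 -0.01]
```

View pics/t26.png

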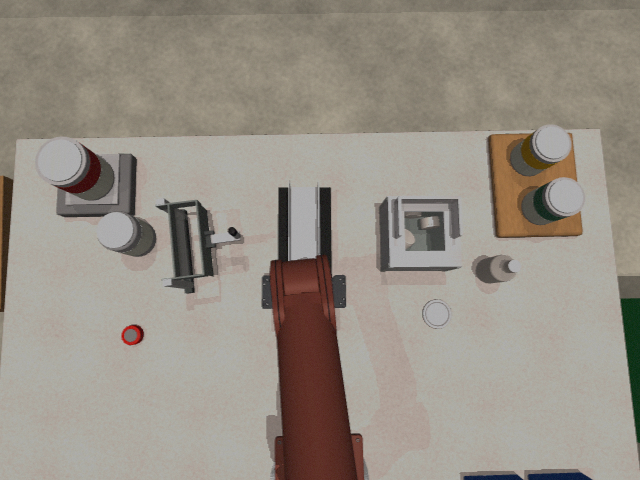

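Emit:
carry_out(commands=[-0.001,0.001,0.02,0,0,0,-0.002,0.001,0.045,0,0,0,-0.002,0.001,0.065,0,0,0,-0.002,0.001,0.08,0,0,0,-0.002,0.001,0.089,0,0,0,-0.002,0.001,0.094,0,0,0,-0.002,0.001,0.097,0,0,0,-0.002,0.001,0.097,0,0,0,-0.002,0.001,0.097,0,0,0])

```text
time_s: 55.75
tcp_pos: [0.4868, 0.0274, 0.0262]
ee_rot: [1.0, -0.008, 0.0, -0.0]
wrist_force: [-0.3, 0.1, -6.2]
finger_gap: 0.269
```

```bash
python3 - <<'E'
from h import *
st()
E
```

```text
t 55.75 tcp [0.4868 0.0274 0.0262] rot [ 1.0e+00 -7.9e-03  3.0e-04 -1.0e-04] F [-0.3  0.1 -6.2] gap 0.269 q [-0.69  0.24  0.6   2.09 -0.17  0.87 -1.57]
```

Emit:
carry_out(commands=[0,0,0.001,0,0,0,0,0,0.002,0,0,0,0,0,0.002,0,0,0])

```text
time_s: 56.12
tcp_pos: [0.4867, 0.0274, 0.0242]
ee_rot: [1.0, -0.008, 0.0, -0.0]
wrist_force: [-3.2, 0.5, 2.0]
finger_gap: 0.273
```

Emit:
carry_out(commands=[0,0,0,0,0,0,0,0,0,0,0,0,0,0,0,0,0,0,0,0,0,0,0,0,0,0,-0.03,0,0,0,0,0,-0.07,0,0,0,0,0,-0.12,0,0,0,0,0,-0.17,0,0,0,0,0,-0.21,0,0,0,0,-0.04,-0.22,0,0,0,0,-0.09,-0.22,0,0,0,0,-0.14,-0.22,0,0,0], grip=0.06)

```text
time_s: 57.62
tcp_pos: [0.4888, 0.1688, 0.2442]
ee_rot: [1.0, -0.008, 0.0, -0.0]
wrist_force: [0.9, -0.2, 0.0]
finger_gap: 0.686
```

Emit:
carry_out(commands=[-0.01,-0.04,0,0,0,0,-0.02,-0.09,0,0,0,0,-0.02,-0.12,0,0,0,0,-0.02,-0.12,0,0,0,0])

```text
time_s: 58.12
tcp_pos: [0.4703, 0.2897, 0.2433]
ee_rot: [1.0, -0.006, -0.0, 0.0]
wrist_force: [-0.3, -1.0, 0.0]
finger_gap: 0.693
```

```bash
python3 - <<'E'
from h import *
st(); im,d=snap('top','t27.png'); snap('side','s27.png'); C=cloud('top',d); x,y,z=C[...,0],C[...,1],C[...,2]
m=(x>.53)&(x<.78)&(y>-.03)&(y<.09)&(z>.066)&(z<.09)
for sg in(1,-1):
    w=C[m&((y-.0275)*sg>.028)]; print(sg,len(w),np.polyfit(w[:,0]-.6,w[:,1],1),np.polyfit(w[:,0]-.6,w[:,2],1),w[:,0].min(),w[:,0].max())
f=lambda a,w:cv2.resize(cv2.convertScaleAbs(a[:,:,::-1],alpha=1.4),(w,400),interpolation=cv2.INTER_CUBIC)
sd=cv2.imread('pics/s27.png')[:,:,::-1]
cv2.imwrite('pics/c27.png',np.hstack([f(im[170:330,250:350],250),f(im[190:290,370:470],400)]))
E
```

```text
t 58.12 tcp [0.4703 0.2897 0.2433] rot [ 1.0e+00 -6.2e-03 -2.0e-04  4.0e-04] F [-0.3 -1.   0. ] gap 0.693 q [-1.    0.12  0.41  1.69 -0.05  1.34 -2.17]
1 94 [-0.01584279  0.06466259] [0.00181083 0.07838215] 0.5316197100536585 0.7574962508886689
-1 107 [-0.01742641 -0.00856912] [-0.00823609  0.07926864] 0.5301204771370172 0.7581025398804069
```

View pics/c27.png

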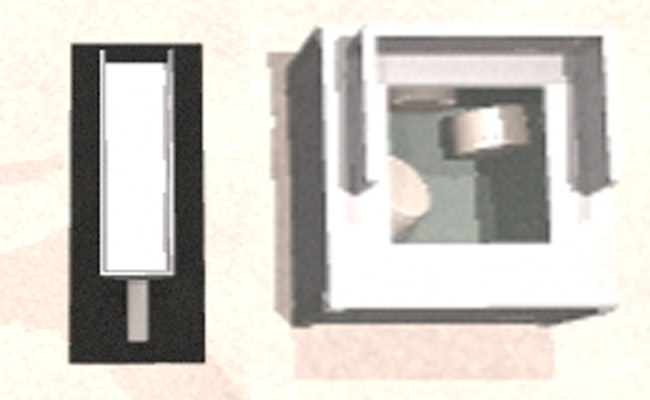

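View pics/s27.png

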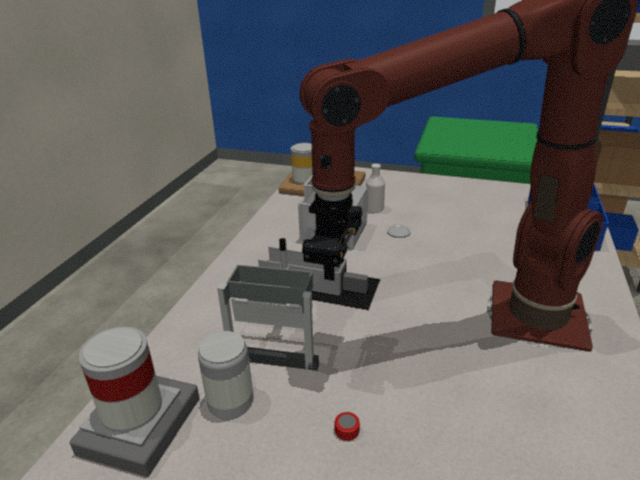

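```bash
python3 - <<'E'
from cell import arm
print(arm.sign_off())
E
```

```text
the job is handed in; nothing more can be done
None
```

The job is done and handed in at about 58 s robot time. There were four white caps, two from the box and two strays, and all four went into the feeder through the chute.

The steps ran in the order asked: the chute was set home under the box, the bolt was pulled and the floor dropped its two caps. With the chute back on the mat, both strays went in. It was then tipped to 0.65 rad over the throat, and the empty chute was laid back on its mat.

**Last checks:**
- **Chute:** it lies flat, empty and lengthwise on the mat, about 1° off the robot's x axis, close to the mat's own measured angle.
- **Caps:** no white cap is left on the bench, in the chute or in the box.
- **Cap count in the feeder:** the final top view shows only three caps through the throat. The fourth is inferred from the lumps seen through the clear wall in the side view and from its absence anywhere else.
- **Bystanders:** the red look-alike, tin, lid and wash bottle look unmoved in the pictures; I did not re-measure their positions.
- **Contact:** the gripper was open and clear of everything at hand-in. The wrist force stayed at about 11 N or less in every reading I took between moves.

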